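Load two coil bobbins and the end cap on a coil winder's rod

TASK

Load the coil winder: thread the blue bobbin onto its rod and slide it fully home, flush against the brass back stop, before threading the yellow bobbin up against it and closing the stack with the black end cap, with no gaps left. Feel for each stop and press gently (never more than about 20 N), let everything go, and leave the transformer, screwdriver and tray where they are.

Things in the scene. Friction and masses are not known exactly. Their poses are not given: they have to be found in the camera images.
- winder: Fixed bench coil winder: cream housing 110 (x) x 100 (y) x 107 (z) mm, dark base 130 x 130 mm. Origin under the housing's centre, on the work surface; z up. Round steel rod, 12 mm thick, level along its +y at x = 0, height 85 mm, from y = +50 to the tip at +196; the last 7 mm taper to 5 mm. Yaw differs each time.
- rod_tip (a point): The rod's free tip, on its axis: winder (0, 196, 85) mm; axes as the winder's.
- seat (a joint): Red feeler ring (23 mm) in the brass back stop, in m: 0 free, 3 mm proud of the brass face; 0.003 = flush, bobbin fully home. Spring 0.2 N; noisy. The back stop, 40 mm across, is clamped rigid on the rod: its outer face is at winder y = 68 to 98 mm, different each time and NOT measured: find it by feel or sight.
- blue_bobbin: Goes on first. Blue coil former, 46 x 46 mm square, 31 mm long: two 4 mm flanges, 23 mm apart, on an 8-sided hub 24 mm across flats (grip it there, or on the flange edges); 14.4 mm bore along its y. Origin: centre of the part, mid bore. Starts standing on its flange edges (origin 23 mm up), bore level, within 0.75 rad of the rod's direction. Either way round will do. Let go, it hangs 1 mm below the rod axis.
- yellow_bobbin: Goes on second. Yellow coil former, same shape, size, origin and start as the blue one.
- end_cap: Black 8-sided sleeve, brass at the mouth, orange band at the closed end, 34 mm across flats, 74 long. Origin: centre of its open mouth; its y runs from there up the bore to the closed end. Blind bore 14.4 mm, 69 deep: takes the rod's end until the mouth meets the yellow bobbin (origins 15.5 mm apart). Starts lying on a flat (origin 17 mm up), mouth facing the winder, y within 0.75 rad of the rod's.
- transformer: Bystander: dark potted transformer can, 58 x 50 x 51 mm, 0.6 kg. Origin: centre of underside.
- screwdriver: Bystander: screwdriver lying on the mat, 170 mm long. Leave alone.
- tray: Bystander: low grey two-part tray, 90 x 120 x 25 mm. Origin: centre of underside.

How it is judged (in metres and radians):
On the way, in this order (a step that is already met when the one before it is completed fails the run):
1. the blue bobbin is on the rod and fully home on the back stop (feeler ring pushed in), before the yellow one is on (x of blue_bobbin in the frame of winder between -0.003 and 0.003 m and z of blue_bobbin in the frame of winder between 0.081 and 0.088 m and angle between the y axis of blue_bobbin and the y axis of winder, either way round below 0.12 rad and value of joint seat above 0.0018 m and not (x of yellow_bobbin in the frame of winder between -0.003 and 0.003 m and z of yellow_bobbin in the frame of winder between 0.081 and 0.088 m)), for 0.2 s.
2. the yellow bobbin is on the rod, up against the blue one, before the cap is on (x of blue_bobbin in the frame of winder between -0.003 and 0.003 m and z of blue_bobbin in the frame of winder between 0.081 and 0.088 m and angle between the y axis of each of blue_bobbin, yellow_bobbin and the y axis of winder, either way round below 0.12 rad and value of joint seat above 0.0018 m and x of yellow_bobbin in the frame of winder between -0.003 and 0.003 m and z of yellow_bobbin in the frame of winder between 0.081 and 0.088 m and distance between blue_bobbin and yellow_bobbin below 0.0335 m and not (x of end_cap in the frame of winder between -0.003 and 0.003 m and z of end_cap in the frame of winder between 0.081 and 0.088 m)), for 0.2 s.
At the end, for the whole second after the job is handed in: At rest and released on the rod: blue bobbin home (feeler ring in by over 1.8 mm), yellow against it (gap under 2.5 mm), cap against yellow (gap under 2.8 mm); each within 3 mm sideways, 3 mm above to 4 mm below the rod axis, in line within 0.12 rad (cap 0.15) (x of blue_bobbin in the frame of winder between -0.003 and 0.003 m and z of blue_bobbin in the frame of winder between 0.081 and 0.088 m and angle between the y axis of each of blue_bobbin, yellow_bobbin and the y axis of winder, either way round below 0.12 rad and value of joint seat above 0.0018 m and x of yellow_bobbin in the frame of winder between -0.003 and 0.003 m and z of yellow_bobbin in the frame of winder between 0.081 and 0.088 m and distance between blue_bobbin and yellow_bobbin below 0.0335 m and x of end_cap in the frame of winder between -0.003 and 0.003 m and z of end_cap in the frame of winder between 0.081 and 0.088 m and angle between the y axis of end_cap and the y axis of winder, either way round below 0.15 rad and distance between yellow_bobbin and end_cap below 0.0183 m and linear speed of each of blue_bobbin, yellow_bobbin, end_cap below 0.02 m/s); the robot touches nothing.
It fails at once if a bobbin or the cap bears on the winder, its rod or back stop with more than 20 N (contact force between any of blue_bobbin, yellow_bobbin, end_cap and winder above 20 N).
It fails at once if two of the threaded parts press on each other with more than 20 N (contact force between blue_bobbin and yellow_bobbin above 20 N or contact force between yellow_bobbin and end_cap above 20 N).
It fails at once if the robot presses on the winder with more than 20 N (contact force between any of the arm, the fingers and winder above 20 N).
It fails at once if transformer, screwdriver or tray is shifted by more than 25 mm (distance of any of transformer, screwdriver, tray from where it was at the start of the episode above 0.025 m).
It also fails if it takes over 72 s, if anything falls off the work surface, if the arm or the gripper's body presses on something with over 40 N, if the wrist force passes 120 N, or if a joint passes its speed limit or range.

ROBOT

A 6-joint arm with a two-finger parallel gripper is mounted at the origin on the work surface. World frame = base frame: x ahead of the robot, y to its left, z up, the work surface at z = 0. Lengths are in mm, angles in degrees, forces in N, time in s.
With the tool pointing down it reaches from about 300 to 850 mm from the base axis. Payload 4.2 kg.
Tool frame: the origin (TCP) lies at the very end of the fingers, on their centre line; the grasp point (between the pads) lies 19 mm behind it; z points along the fingers, y is the direction in which the jaws open and shut (so a half turn about z gives the same grasp; the last joint's range is limited). The gripper opens to 91 mm and grips with 3 to 60 N. Pads are 32 mm wide; open, the fingers measure 118 mm over their backs; the gripper's body (76 mm by 178 mm) begins 60 mm behind the grasp point.
Start: joints at [68.698, 18.312, 89.639, -0, 72.044, -1.146], TCP at [198.141, 539.799, 213.976] pointing down, gripper open.
Joint ranges: [-177.97, 177.97], [-48.28, 115.42], [12.27, 149.76], [-77.06, 257.06], [2.81, 150.46], [-146.56, 146.56]. Speed limits (degrees/s): [147.25, 147.25, 180, 180, 180, 180].

INTERFACE

Orientations are given as [roll, pitch, yaw] about the fixed x, y, z axes, in that order (R = Rz(yaw) Ry(pitch) Rx(roll)).
In Python, from workcell import telemetry, grab_frame, job gives the robot as it stands.
- The arm moves only by the tool drive_tool, never from a script. Its argument "moves" is a list of rows, each an object of numbers: "claw": the closure, from -1 (fully open) to 1 (shut); "dx", "dy", "dz": the shift along the tool's x, y, z in units of 20 mm (1.0 is 20 mm); "yaw": the turn about the tool's z in units of 0.15 rad (1.0 is 0.15 rad). In form: [{"claw": .., "dx": .., "dy": .., "dz": .., "yaw": ..}, ...]. A call has 1 to 5 rows; each row shifts and turns the pose as measured when the row begins, along the tool's axes as they then stand; what a row does not reach is not made up. A row lasts 1/8 s, in which the tool goes at most 62.5 mm and 10.7 degrees, less where a joint would pass 70% of its speed; a pose out of reach is approached as far as the arm can. A call with a number of a shift or a turn outside -1 to 1 is refused whole. A call with a gripper value outside its range is refused whole. The fingers move at their own pace and stop on an object; "grip_force" is the grip in N (left out, the last holds). Time passes only in rows, so rows that do not move let the fingers close. It gives the time, the measured TCP pose, the force and the opening at its end, in the units of the state.
- telemetry.state(): the state, without advancing time (a new reading comes with each control period).
- grab_frame(name): name is "scene" or "top" or "wrist"; returns a dict with "color" (384x512x3 uint8, blue, green, red), "vertical_fov" (degrees; the focal length in pixels is half the picture's height over the tangent of half this angle, whatever the lens; pixels are square), "cx", "cy" (the principal point, pixels), "pose" (4x4, takes a point from camera to world coordinates). Camera axes: x right, y down, z forward; pixel columns grow to the right and rows downward; lengths in mm; the calibration is good to about 2 mm. A picture is of the moment at which its call begins. There is no depth.
- job.job_done(): hands the job in, once; it reports no verdict.
The state is a dict: "time_s": time; "qpos": joint angles; "qvel": joint speeds; "effort": joint torques, N m; "ee_pos": TCP position; "ee_rot": TCP orientation; "force": force on the tool from outside, world axes, zero at the start; "torque": the same for the moment, N m; "gripper_width": finger opening in mm.
Only numpy, scipy, OpenCV 4.12 (cv2) and the standard library are available. Lean on these libraries where they do the work, as an engineer would, in place of code of your own. Each camera call takes 0.05 s, during which the arm holds its last target.

## Working session

There is one attempt and no reset: what is moved stays moved. The work goes in short steps, Python scripts to look and compute and a tool call to move; the robot and the scene stay as the last step left them, time stands still between calls to the robot, and variables do not carry over. Pictures are saved under pics/ and viewed, and the job is handed in when it is done.

Besides the shell and the picture viewer there is one more tool, called after ">>>" by a JSON object that holds its "name" and its "arguments", one argument or row to a line. drive_tool: Moves the arm, as the interface text tells. Its arguments: {"type":"object","properties":{"moves":{"type":"array"},"grip_force":{"type":"number"}},"required":["moves"]}

```bash
mkdir -p pics; ls
python3 - <<'E'
from workcell import telemetry, grab_frame, job
import cv2
print(telemetry.state())
for n in ["scene","top","wrist"]:
    f=grab_frame(n); cv2.imwrite(f"pics/{n}0.png",f["color"]); print(n,f["vertical_fov"],f["cx"],f["cy"],f["pose"])
    import numpy as np; np.savez(f"{n}0.npz",**f)
E
```

```text
pics
{'time_s': 0.0, 'qpos': array([ 6.86978707e+01,  1.83507870e+01,  8.97083673e+01, -5.52799708e-04,
        7.20438170e+01, -1.14631568e+00]), 'qvel': array([-0.00992253, -0.0195114 ,  0.0110657 , -0.00388072,  0.00549934,
        0.00807255]), 'effort': array([ 9.70841138e-04, -4.12463057e+01, -2.31967145e+01,  7.29157543e-02,
        4.59617155e-02, -1.52434241e-04]), 'ee_pos': array([197.9457328 , 539.29583754, 213.11556311]), 'ee_rot': array([-1.79897039e+02, -1.53454344e-03,  1.59844356e+02]), 'force': array([ 0.20738316, -0.49903735, -0.40314406]), 'torque': array([-0.04302217, -0.0207113 , -0.01350419]), 'gripper_width': 91.17474536660123}
scene 51.69679044615972 255.66544670934624 182.14008799173905 [[ 6.85665017e-01  4.19220082e-01 -5.95078152e-01  1.11502660e+03]
 [ 7.27805848e-01 -3.80525604e-01  5.70525120e-01 -4.82534378e+02]
 [ 1.27331140e-02 -8.24290475e-01 -5.66023922e-01  6.27195506e+02]
 [ 0.00000000e+00  0.00000000e+00  0.00000000e+00  1.00000000e+00]]
top 57.11647198019746 255.66877463511133 186.5294631218776 [[ 5.60421826e-03 -9.86273474e-01  1.65024927e-01  4.29705988e+02]
 [-9.99970053e-01 -6.40811406e-03 -4.33935951e-03  5.02541412e+01]
 [ 5.33729373e-03 -1.64995666e-01 -9.86279850e-01  7.51118648e+02]
 [ 0.00000000e+00  0.00000000e+00  0.00000000e+00  1.00000000e+00]]
wrist 70.07054766104774 258.19844636758734 189.21383913224622 [[ 3.44647833e-01  9.02719966e-01  2.57516086e-01  1.23602003e+02]
 [ 9.38730278e-01 -3.30891859e-01 -9.64159909e-02  5.66413008e+02]
 [-1.82666364e-03  2.74967710e-01 -9.61451726e-01  3.84259981e+02]
 [ 0.00000000e+00  0.00000000e+00  0.00000000e+00  1.00000000e+00]]
```

View pics/scene0.png

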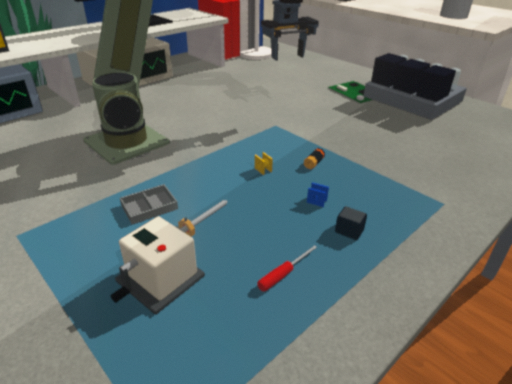

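View pics/top0.png

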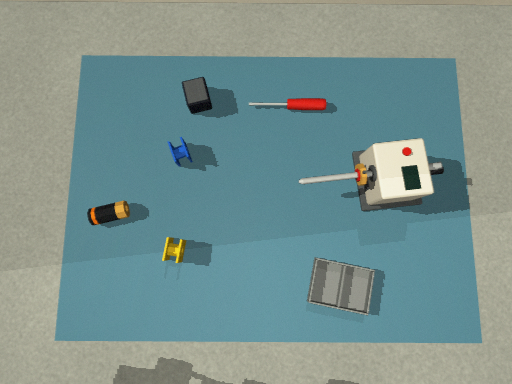

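View pics/wrist0.png

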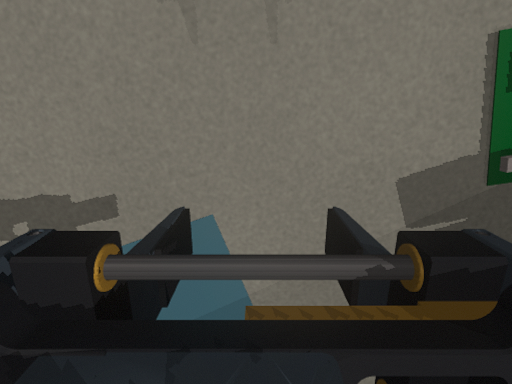

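```bash
cat > h.py <<'E'
import numpy as np, cv2
from workcell import telemetry, grab_frame, job
def ray(f,u,v):
    F=192/np.tan(np.radians(float(f["vertical_fov"]))/2)
    d=f["pose"][:3,:3]@np.array([(u-f["cx"])/F,(v-f["cy"])/F,1.])
    return f["pose"][:3,3],d
def at_z(f,u,v,z):
    o,d=ray(f,u,v); return o+d*(z-o[2])/d[2]
def proj(f,p):
    F=192/np.tan(np.radians(float(f["vertical_fov"]))/2)
    q=f["pose"][:3,:3].T@(np.asarray(p,float)-f["pose"][:3,3])
    return np.array([f["cx"]+F*q[0]/q[2],f["cy"]+F*q[1]/q[2]])
def crop(f,x,y,w,h,s,name):
    c=cv2.resize(f["color"][y:y+h,x:x+w],None,fx=s,fy=s,interpolation=cv2.INTER_CUBIC)
    for i in range(0,w,10):
        cv2.putText(c,str(x+i),(int(i*s),10),0,.35,(255,255,255)); cv2.line(c,(int(i*s),12),(int(i*s),18),(255,255,255))
    for i in range(10,h,10):
        cv2.putText(c,str(y+i),(0,int(i*s)+4),0,.35,(255,255,255)); cv2.line(c,(24,int(i*s)),(30,int(i*s)),(255,255,255))
    cv2.imwrite("pics/"+name,c)
E
python3 - <<'E'
from h import *
f=dict(np.load("top0.npz"))
crop(f,75,125,120,75,6,"b.png")
crop(f,80,190,120,80,6,"y.png")
crop(f,290,125,160,95,5,"w.png")
E
```

```text
(no output)
```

View pics/b.png

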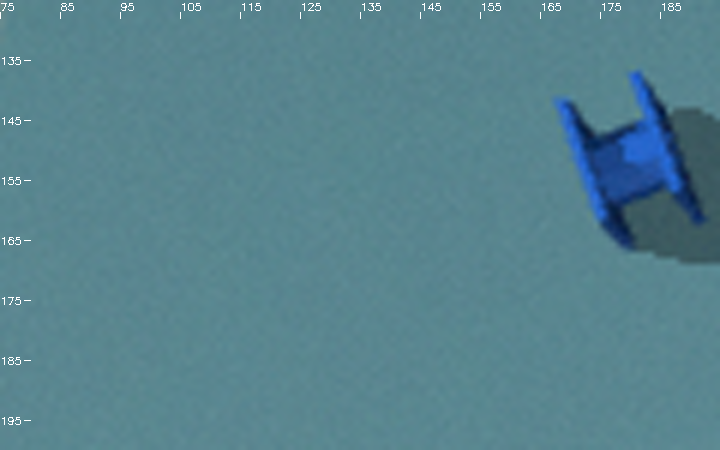

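View pics/y.png

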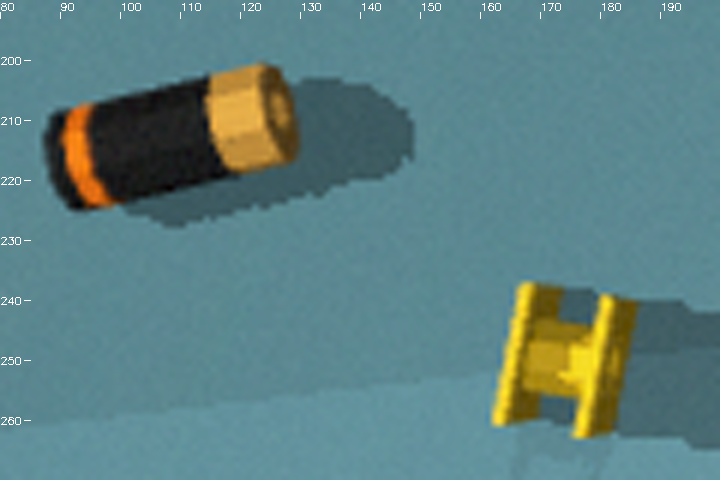

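View pics/w.png

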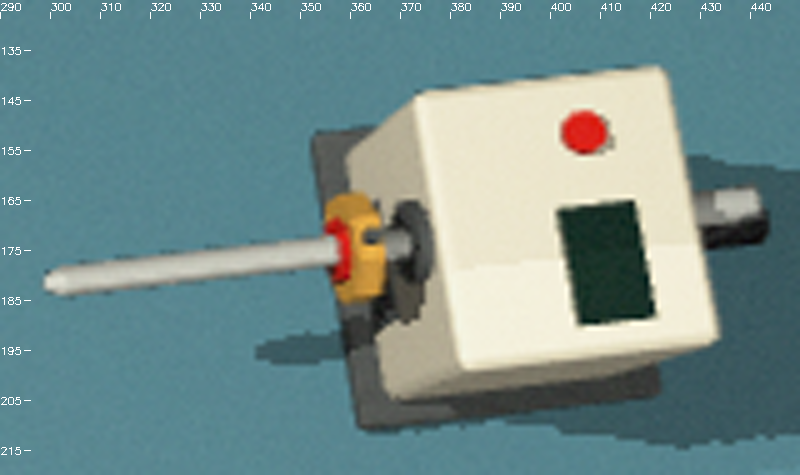

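```bash
cat > fit.py <<'E'
from h import *
from scipy.optimize import minimize
def box(x0,x1,y0,y1,z0,z1): return np.array([[x,y,z] for x in (x0,x1) for y in (y0,y1) for z in (z0,z1)],float)
def octa(af,y0,y1):
    R=af/2/np.cos(np.pi/8); a=np.pi/8+np.arange(8)*np.pi/4
    return np.array([[R*np.cos(t),y,R*np.sin(t)] for y in (y0,y1) for t in a])
BOB=[box(-23,23,-15.5,-11.5,-23,23),box(-23,23,11.5,15.5,-23,23),octa(24,-11.5,11.5)]
CAP=[octa(34,0,74)]
WIN=[box(-55,55,-50,50,6,107)]
def sil(f,parts,x,y,z,yaw,S=4):
    c,s=np.cos(yaw),np.sin(yaw);R=np.array([[c,-s,0],[s,c,0],[0,0,1]])
    m=np.zeros((384*S,512*S),np.uint8)
    for P in parts:
        W=P@R.T+[x,y,z]
        px=np.array([proj(f,w) for w in W])
        h=cv2.convexHull(((px+.5)*S).astype(np.float32)).reshape(-1,2)
        cv2.fillConvexPoly(m,np.round(h*16).astype(np.int32),255,shift=4)
    return cv2.resize(m,(512,384),interpolation=cv2.INTER_AREA)/255.
def mask(f,kind):
    hsv=cv2.cvtColor(f["color"],cv2.COLOR_BGR2HSV).astype(int); H,S,V=hsv[...,0],hsv[...,1],hsv[...,2]
    b,g,r=[f["color"][...,i].astype(int) for i in range(3)]
    if kind=="blue": m=(H>105)&(H<128)&(S>150)
    if kind=="yellow": m=(H>18)&(H<34)&(S>150)
    if kind=="cap": m=((V<60)&(S<110))|((H<24)&(S>120))
    return m.astype(float)
def fit(fs,kind,parts,x0,z):
    ms=[]
    for f in fs:
        m=mask(f,kind); u,v=proj(f,[x0[0],x0[1],z]); w=np.zeros_like(m); w[max(0,int(v)-32):int(v)+32,max(0,int(u)-32):int(u)+32]=1
        m*=w; n,l,st,_=cv2.connectedComponentsWithStats(m.astype(np.uint8)); k=1+np.argmax(st[1:,4]); ms.append((l==k).astype(float))
    cost=lambda p:sum(np.abs(sil(f,parts,p[0],p[1],z,p[2]/50.)-m).sum()/m.sum() for f,m in zip(fs,ms))
    best=None
    for d in (-.4,-.1,.2,.5):
        p0=np.array([x0[0],x0[1],(x0[2]+d)*50]); 
        r=minimize(cost,p0,method="Nelder-Mead",options=dict(initial_simplex=p0+np.array([[0,0,0],[12,0,0],[0,12,0],[0,0,12]]),xatol=.03,fatol=1e-4))
        if best is None or r.fun<best.fun: best=r
    return np.r_[best.x[:2],np.degrees(best.x[2]/50)],best.fun
E
cat > a.py <<'E'
from fit import *
T=dict(np.load("top0.npz"));S=dict(np.load("scene0.npz"))
tip=at_z(T,299,181.5,85);bk=at_z(T,355,175.2,85)  # rod axis points
d=tip-bk; rodyaw=np.arctan2(-d[0],d[1]); print("tip",tip,"rodyaw",np.degrees(rodyaw),np.linalg.norm(d))
for k,P,uv,z in (("blue",BOB,(179,151),23),("yellow",BOB,(173,249),23),("cap",CAP,(126,210),17)):
    p=at_z(T,*uv,z); print(k,p[:2])
    for n,fs in (("top",[T]),("scene",[S]),("both",[T,S])):
        print(n,*fit(fs,k,P,[p[0],p[1],rodyaw],z))
E
python3 a.py
```

```text
tip [551.49469446 -35.83473567  85.        ] rodyaw 6.879343859948579 108.99641595038845
blue [627.06282811 210.48202802]
top [625.49901762 208.76820567  22.2927608 ] 0.1390766235572243
scene [626.72934427 206.83288023  23.85762376] 0.06200000000000001
both [625.59986874 208.60266759  22.81899237] 0.23020261437908499
yellow [421.86722741 214.14937322]
top [421.43553493 211.98623655  -8.5834169 ] 0.10115794349235757
scene [421.84285214 210.03545275 -17.45476057] 0.24884296060766647
both [420.97564973 211.8896535  -11.34798275] 0.41731101179920077
cap [501.22462547 316.80203686]
top [505.84124118 313.3392319   14.38240112] 0.2131199057252283
scene [508.03186047 315.78479463  18.31120119] 0.2564814814814815
both [505.84050106 314.69653411  15.1806809 ] 0.4807531130921422
```

Run:
```python
from h import *
f=dict(np.load("scene0.npz"))
crop(f,110,190,130,120,6,"ws.png")
crop(f,240,145,100,75,7,"bs.png")
```

```text
(no output)
```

View pics/ws.png

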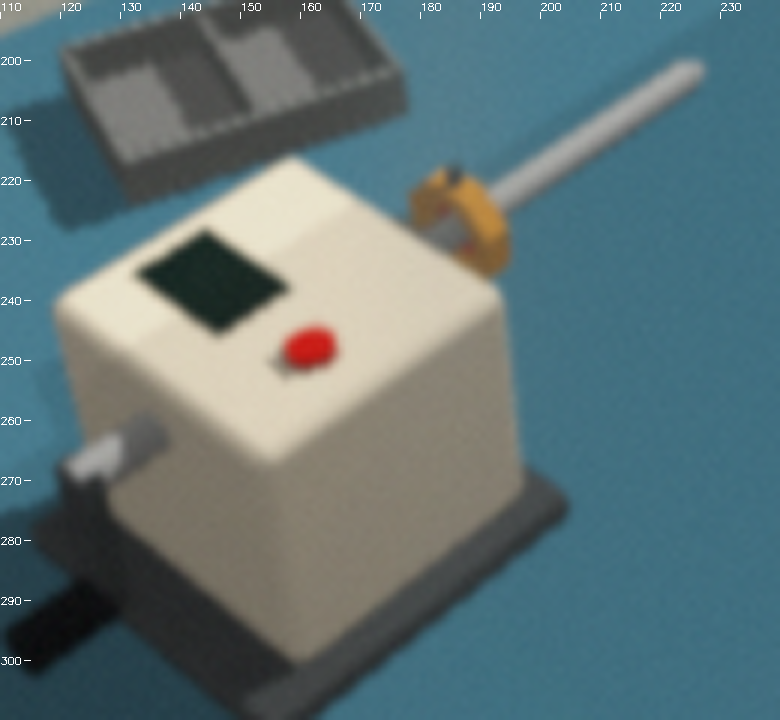

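View pics/bs.png

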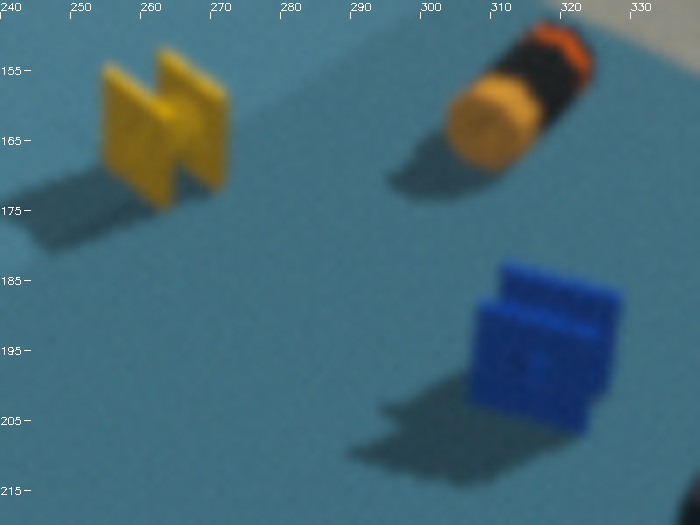

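```bash
cat > w.py <<'E'
from fit import *
from scipy.optimize import least_squares
T=dict(np.load("top0.npz"));S=dict(np.load("scene0.npz"))
# winder pts: housing top: names by winder x,y
TP={(-55,50,107):(383,198.8),(55,50,107):(373,143.2),(55,-50,107):(422.6,138),(-55,-50,107):(433.6,193),(0,194,85):(299.5,180.9),(0,120,85):(336,176.3)}
SP={(-55,50,107):(158.3,215.8),(55,50,107):(193.4,238.8),(55,-50,107):(154.4,266.8),(-55,-50,107):(118.9,239.8),(0,194,85):(226,201.5),}
def P(p,k):
    c,s=np.cos(p[2]),np.sin(p[2]);return [p[0]+c*k[0]-s*k[1],p[1]+s*k[0]+c*k[1],k[2]]
for n,L in (("T",[(T,TP)]),("S",[(S,SP)]),("both",[(T,TP),(S,SP)])):
    fun=lambda p:np.concatenate([proj(f,P(p,k))-v for f,d in L for k,v in d.items()])
    r=least_squares(fun,[570,-230,.12],x_scale=[1,1,.01]);print(n,r.x[:2],np.degrees(r.x[2]),"tip",P(r.x,(0,196,85)));print(r.fun.reshape(-1,2).round(1).tolist())
E
python3 w.py
```

```text
T [ 575.02550122 -228.18720251] 6.619010080640863 tip [np.float64(552.4332213936133), np.float64(-33.49362559366466), 85]
[[-1.4, 0.8], [-1.2, -0.9], [1.1, -1.2], [1.3, 0.7], [-0.7, 0.0], [0.9, 0.5]]
S [ 580.42821806 -230.1092141 ] 7.2398456700347955 tip [np.float64(555.727679168669), np.float64(-35.67186332323351), 85]
[[0.3, -1.2], [2.2, -0.7], [-0.5, 1.0], [-2.0, 0.2], [0.2, -0.2]]
both [ 576.66031374 -228.6452398 ] 6.938590889874578 tip [np.float64(552.9824413372011), np.float64(-34.080704595619125), 85]
[[-1.0, 0.0], [-1.1, -1.6], [1.1, -2.2], [1.6, -0.3], [-0.4, -0.3], [1.2, -0.0], [0.1, -2.4], [1.6, -1.9], [-1.2, -0.6], [-2.2, -1.3], [-0.0, -1.0]]
```

```bash
cat > plan.py <<'E'
import sys,math
from workcell import telemetry
# usage: plan.py x y z yaw [scale per-row mm]
def plan(x,y,z,yaw,step=20,maxrows=5,st=None):
    s=st or telemetry.state(); p=list(s["ee_pos"]); w=s["ee_rot"][2]
    print("t",round(s["time_s"],2),"at",[round(v,1) for v in p],"rot",[round(v,1) for v in s["ee_rot"]],"F",[round(v,1) for v in s["force"]],"w",round(s["gripper_width"],1))
    rows=0
    while rows<maxrows:
        dw=(yaw-w+180)%360-180; e=[x-p[0],y-p[1],z-p[2]]
        if max(abs(v) for v in e)<.3 and abs(dw)<.3: break
        c,sn=math.cos(math.radians(w)),math.sin(math.radians(w))
        t=[c*e[0]+sn*e[1], sn*e[0]-c*e[1], -e[2]]
        k=min(1,step/max(1e-6,max(abs(v) for v in t)))
        u=[round(v*k/20,2) for v in t]; q=max(-1,min(1,round(-dw/math.degrees(.15),2)))
        print(u,q)
        tx,ty,tz=[v*20 for v in u]
        p[0]+=c*tx+sn*ty; p[1]+=sn*tx-c*ty; p[2]-=tz; w-=q*math.degrees(.15); rows+=1
    print("end",[round(v,1) for v in p],round(w,1))
if __name__=="__main__":
    a=[float(v) for v in sys.argv[1:]]; plan(*a[:4],*(a[4:5] or [20]),maxrows=int(a[5]) if len(a)>5 else 40)
E
# offset 2mm outward along bore for blue yaw 22.4
python3 plan.py 624.9 210.5 110 112.4
```

```text
t 0.15 at [np.float64(198.0), np.float64(539.4), np.float64(213.3)] rot [np.float64(-179.9), np.float64(-0.0), np.float64(159.8)] F [np.float64(0.2), np.float64(-0.3), np.float64(0.3)] w 91.2
[np.float64(-1.0), np.float64(-0.31), np.float64(0.2)] 1
[np.float64(-1.0), np.float64(-0.16), np.float64(0.19)] 1
[np.float64(-1.0), np.float64(-0.0), np.float64(0.19)] 1
[np.float64(-1.0), np.float64(0.15), np.float64(0.19)] 1
[np.float64(-1.0), np.float64(0.3), np.float64(0.2)] 1
[np.float64(-1.0), np.float64(0.48), np.float64(0.21)] 0.52
[np.float64(-1.0), np.float64(0.58), np.float64(0.22)] 0.0
[np.float64(-1.0), np.float64(0.58), np.float64(0.22)] 0.0
[np.float64(-1.0), np.float64(0.58), np.float64(0.22)] 0.0
[np.float64(-1.0), np.float64(0.58), np.float64(0.22)] 0.0
[np.float64(-1.0), np.float64(0.58), np.float64(0.22)] 0.0
[np.float64(-1.0), np.float64(0.58), np.float64(0.22)] 0.0
[np.float64(-1.0), np.float64(0.57), np.float64(0.22)] 0.0
[np.float64(-1.0), np.float64(0.58), np.float64(0.22)] 0.0
[np.float64(-1.0), np.float64(0.57), np.float64(0.22)] 0.0
[np.float64(-1.0), np.float64(0.58), np.float64(0.22)] 0.0
[np.float64(-1.0), np.float64(0.57), np.float64(0.22)] 0.0
[np.float64(-1.0), np.float64(0.58), np.float64(0.23)] 0.0
[np.float64(-1.0), np.float64(0.57), np.float64(0.22)] 0.0
[np.float64(-1.0), np.float64(0.58), np.float64(0.23)] 0.0
[np.float64(-1.0), np.float64(0.57), np.float64(0.22)] 0.0
[np.float64(-1.0), np.float64(0.58), np.float64(0.23)] 0.0
[np.float64(-1.0), np.float64(0.57), np.float64(0.22)] 0.0
[np.float64(-0.95), np.float64(0.55), np.float64(0.22)] 0.0
end [np.float64(624.9), np.float64(210.6), np.float64(109.9)] 112.4
```

>>> {"name": "drive_tool", "arguments": {
  "moves": [
    {"claw": -0.45,"dx": -1,"dy": -0.3,"dz": 0.2,"yaw": 1},
    {"claw": -0.45,"dx": -1,"dy": -0.15,"dz": 0.2,"yaw": 1},
    {"claw": -0.45,"dx": -1,"dy": 0,"dz": 0.2,"yaw": 1},
    {"claw": -0.45,"dx": -1,"dy": 0.15,"dz": 0.2,"yaw": 1},
    {"claw": -0.45,"dx": -1,"dy": 0.3,"dz": 0.2,"yaw": 1}
  ],
  "grip_force": 15
}}

```text
time_s: 0.78
ee_pos: [279.4, 475.1, 191.2]
ee_rot: [-179.8, 0.1, 115.6]
force: [0.2, -0.4, -0.2]
gripper_width: 66.4
```

```bash
sed -i 's/round(v\*k\/20,2)/round(float(v*k\/20),2)/; s/round(v,1) for/round(float(v),1) for/g' plan.py; python3 plan.py 624.9 210.5 110 112.4
```

```text
t 0.78 at [279.4, 475.1, 191.2] rot [-179.8, 0.1, 115.6] F [0.2, -0.4, -0.2] w 66.4
[-1.0, 0.51, 0.21] 0.38
[-1.0, 0.58, 0.22] -0.0
[-1.0, 0.58, 0.22] -0.0
[-1.0, 0.58, 0.22] -0.0
[-1.0, 0.58, 0.22] -0.0
[-1.0, 0.58, 0.21] -0.0
[-1.0, 0.58, 0.22] -0.0
[-1.0, 0.58, 0.21] -0.0
[-1.0, 0.58, 0.22] -0.0
[-1.0, 0.58, 0.21] -0.0
[-1.0, 0.58, 0.22] -0.0
[-1.0, 0.58, 0.21] -0.0
[-1.0, 0.58, 0.22] -0.0
[-1.0, 0.58, 0.21] -0.0
[-1.0, 0.59, 0.22] -0.0
[-1.0, 0.58, 0.21] -0.0
[-1.0, 0.59, 0.22] -0.0
[-1.0, 0.58, 0.21] -0.0
[-0.84, 0.49, 0.18] -0.0
end [624.9, 210.4, 110.0] 112.4
```

>>> {"name": "drive_tool", "arguments": {
  "moves": [
    {"claw": -0.45,"dx": -1,"dy": 0.5,"dz": 0.2,"yaw": 0.4},
    {"claw": -0.45,"dx": -1,"dy": 0.6,"dz": 0.2},
    {"claw": -0.45,"dx": -1,"dy": 0.6,"dz": 0.2},
    {"claw": -0.45,"dx": -1,"dy": 0.6,"dz": 0.2},
    {"claw": -0.45,"dx": -1,"dy": 0.6,"dz": 0.2}
  ]
}}

```text
validation failed for argument at $.mo...
```

>>> {"name": "drive_tool", "arguments": {
  "moves": [
    {"claw": -0.45,"dx": -1,"dy": 0.6,"dz": 0.2},
    {"claw": -0.45,"dx": -1,"dy": 0.6,"dz": 0.2},
    {"claw": -0.45,"dx": -1,"dy": 0.6,"dz": 0.2},
    {"claw": -0.45,"dx": -1,"dy": 0.6,"dz": 0.2},
    {"claw": -0.45,"dx": -1,"dy": 0.6,"dz": 0.2}
  ]
}}

```text
validation failed for argument at $.mo...
```

```bash
python3 plan.py 624.9 210.5 110 112.4
```

```text
t 0.78 at [279.4, 475.1, 191.2] rot [-179.8, 0.1, 115.6] F [0.2, -0.4, -0.2] w 66.4
[-1.0, 0.51, 0.21] 0.38
[-1.0, 0.58, 0.22] -0.0
[-1.0, 0.58, 0.22] -0.0
[-1.0, 0.58, 0.22] -0.0
[-1.0, 0.58, 0.22] -0.0
[-1.0, 0.58, 0.21] -0.0
[-1.0, 0.58, 0.22] -0.0
[-1.0, 0.58, 0.21] -0.0
[-1.0, 0.58, 0.22] -0.0
[-1.0, 0.58, 0.21] -0.0
[-1.0, 0.58, 0.22] -0.0
[-1.0, 0.58, 0.21] -0.0
[-1.0, 0.58, 0.22] -0.0
[-1.0, 0.58, 0.21] -0.0
[-1.0, 0.59, 0.22] -0.0
[-1.0, 0.58, 0.21] -0.0
[-1.0, 0.59, 0.22] -0.0
[-1.0, 0.58, 0.21] -0.0
[-0.84, 0.49, 0.18] -0.0
end [624.9, 210.4, 110.0] 112.4
```

All fields are required per row.

>>> {"name": "drive_tool", "arguments": {
  "moves": [
    {"claw": -0.45,"dx": -1,"dy": 0.5,"dz": 0.2,"yaw": 0.4},
    {"claw": -0.45,"dx": -1,"dy": 0.6,"dz": 0.2,"yaw": 0},
    {"claw": -0.45,"dx": -1,"dy": 0.6,"dz": 0.2,"yaw": 0},
    {"claw": -0.45,"dx": -1,"dy": 0.6,"dz": 0.2,"yaw": 0},
    {"claw": -0.45,"dx": -1,"dy": 0.6,"dz": 0.2,"yaw": 0}
  ]
}}

```text
time_s: 1.4
ee_pos: [373.6, 401.9, 169.1]
ee_rot: [-179.7, 0.2, 112.1]
force: [0.4, -0.2, 0.4]
gripper_width: 65.8
```

>>> {"name": "drive_tool", "arguments": {
  "moves": [
    {"claw": -0.45,"dx": -1,"dy": 0.6,"dz": 0.2,"yaw": 0},
    {"claw": -0.45,"dx": -1,"dy": 0.6,"dz": 0.2,"yaw": 0},
    {"claw": -0.45,"dx": -1,"dy": 0.6,"dz": 0.2,"yaw": 0},
    {"claw": -0.45,"dx": -1,"dy": 0.6,"dz": 0.2,"yaw": 0},
    {"claw": -0.45,"dx": -1,"dy": 0.6,"dz": 0.2,"yaw": 0}
  ]
}}

```text
time_s: 2.02
ee_pos: [468.9, 328.4, 146.9]
ee_rot: [-179.5, 0.3, 112.0]
force: [-0.0, -0.2, 0.2]
gripper_width: 66.3
```

```bash
python3 plan.py 624.9 210.5 110 112.4
```

```text
t 2.02 at [468.9, 328.4, 146.9] rot [-179.5, 0.3, 112.0] F [-0.0, -0.2, 0.2] w 66.3
[-1.0, 0.6, 0.22] -0.04
[-1.0, 0.59, 0.22] -0.0
[-1.0, 0.59, 0.22] -0.0
[-1.0, 0.59, 0.22] -0.0
[-1.0, 0.59, 0.22] -0.0
[-1.0, 0.59, 0.22] -0.0
[-1.0, 0.59, 0.22] -0.0
[-1.0, 0.59, 0.22] -0.0
[-0.42, 0.24, 0.09] -0.0
end [624.8, 210.4, 109.9] 112.4
```

>>> {"name": "drive_tool", "arguments": {
  "moves": [
    {"claw": -0.45,"dx": -1,"dy": 0.6,"dz": 0.2,"yaw": 0},
    {"claw": -0.45,"dx": -1,"dy": 0.6,"dz": 0.2,"yaw": 0},
    {"claw": -0.45,"dx": -1,"dy": 0.6,"dz": 0.2,"yaw": 0},
    {"claw": -0.45,"dx": -1,"dy": 0.6,"dz": 0.2,"yaw": 0},
    {"claw": -0.45,"dx": -1,"dy": 0.6,"dz": 0.2,"yaw": 0}
  ]
}}

```text
time_s: 2.65
ee_pos: [565.3, 254.5, 124.6]
ee_rot: [-179.3, 0.3, 112.1]
force: [0.8, 0.6, -0.3]
gripper_width: 66.0
```

>>> {"name": "drive_tool", "arguments": {
  "moves": [
    {"claw": -0.45,"dx": -1,"dy": 0.6,"dz": 0.2,"yaw": 0},
    {"claw": -0.45,"dx": -1,"dy": 0.6,"dz": 0.2,"yaw": 0},
    {"claw": -0.45,"dx": -1,"dy": 0.6,"dz": 0.2,"yaw": 0},
    {"claw": -0.45,"dx": -0.4,"dy": 0.25,"dz": 0.1,"yaw": 0},
    {"claw": -0.45,"dx": 0,"dy": 0,"dz": 0,"yaw": 0}
  ]
}}

```text
time_s: 3.28
ee_pos: [634.3, 201.9, 108.5]
ee_rot: [-179.3, 0.3, 111.9]
force: [-0.3, 0.1, 0.9]
gripper_width: 66.3
```

```bash
python3 plan.py 624.9 210.5 40 112.4
python3 - <<'E'
from h import *
for n in ("top","wrist"):
    f=grab_frame(n); np.savez(n+"1.npz",**f)
    if n=="top": crop(f,120,90,120,100,6,"t1.png")
    else: cv2.imwrite("pics/w1.png",f["color"])
E
```

```text
t 3.27 at [634.3, 201.9, 108.5] rot [-179.3, 0.3, 111.9] F [-0.3, 0.1, 0.9] w 66.3
[0.17, -0.08, 1.0] -0.06
[0.17, -0.08, 1.0] 0.0
[0.16, -0.08, 1.0] 0.0
[0.07, -0.03, 0.43] 0.0
end [625.0, 210.4, 39.9] 112.4
```

View pics/t1.png

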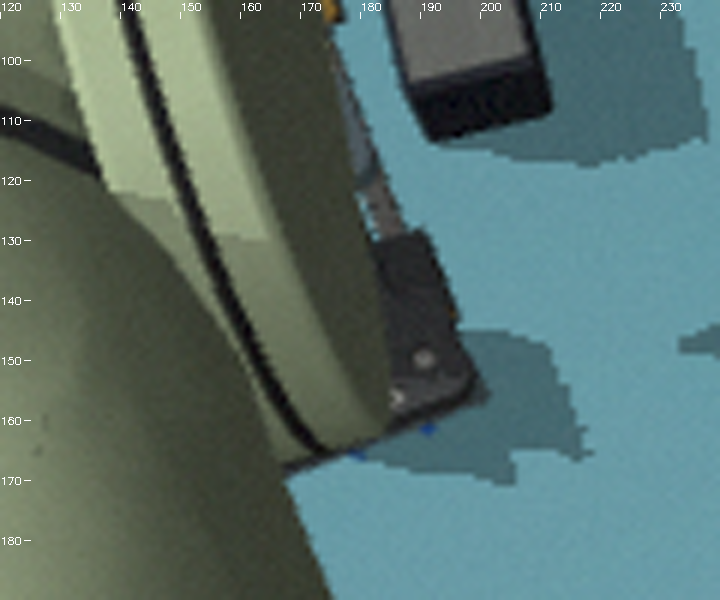

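View pics/w1.png

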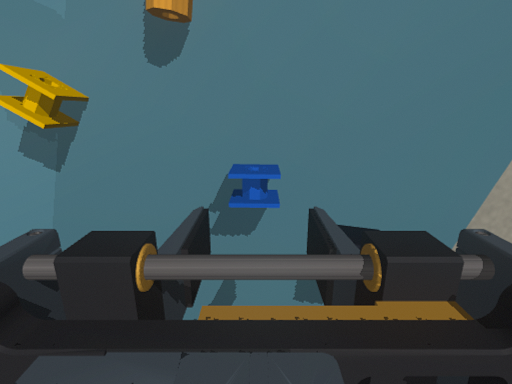

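```bash
cat > a2.py <<'E'
from fit import *
import sys
W=dict(np.load("wrist1.npz"))
print(W["pose"][:3,3])
for k,P,x0,z in (("blue",BOB,[625,209,np.radians(22)],23),):
    print(k,*fit([W],k,P,x0,z))
E
python3 a2.py
```

```text
[605.38728731 276.09124234 279.34269944]
blue [624.77972888 208.88408012  21.97101483] 0.027708814172540702
```

>>> {"name": "drive_tool", "arguments": {
  "moves": [
    {"claw": -0.45,"dx": 0.3,"dy": -0.1,"dz": 0.9,"yaw": 0},
    {"claw": -0.45,"dx": 0.2,"dy": -0.1,"dz": 0.9,"yaw": 0},
    {"claw": -0.45,"dx": 0.1,"dy": -0.1,"dz": 0.3,"yaw": 0},
    {"claw": -0.45,"dx": 0,"dy": 0,"dz": 0,"yaw": 0}
  ]
}}

```text
time_s: 3.88
ee_pos: [621.5, 214.1, 68.1]
ee_rot: [-179.4, 0.2, 112.2]
force: [0.2, -0.3, 0.7]
gripper_width: 65.9
```

```bash
python3 plan.py 624 210.7 5 112
```

```text
t 3.88 at [621.5, 214.1, 68.1] rot [-179.4, 0.2, 112.2] F [0.2, -0.3, 0.7] w 65.9
[-0.06, 0.02, 1.0] 0.02
[-0.07, 0.01, 1.0] 0.0
[-0.06, 0.02, 1.0] 0.0
[-0.01, 0.0, 0.15] 0.0
end [624.0, 210.7, 5.1] 112.0
```

>>> {"name": "drive_tool", "arguments": {
  "moves": [
    {"claw": -0.45,"dx": -0.15,"dy": 0.05,"dz": 0.9,"yaw": 0},
    {"claw": -0.45,"dx": -0.05,"dy": 0,"dz": 0.9,"yaw": 0},
    {"claw": -0.45,"dx": 0,"dy": 0,"dz": 0.5,"yaw": 0},
    {"claw": -0.45,"dx": 0,"dy": 0,"dz": 0.3,"yaw": 0},
    {"claw": -0.45,"dx": 0,"dy": 0,"dz": 0,"yaw": 0}
  ]
}}

```text
time_s: 4.5
ee_pos: [625.1, 210.2, 14.4]
ee_rot: [-179.6, 0.2, 112.2]
force: [-0.5, -0.3, 0.7]
gripper_width: 65.6
```

```bash
python3 plan.py 624 210.7 5 112
```

```text
t 4.5 at [625.1, 210.2, 14.4] rot [-179.6, 0.2, 112.2] F [-0.5, -0.3, 0.7] w 65.6
[0.05, -0.04, 0.47] 0.02
end [624.0, 210.8, 5.0] 112.0
```

>>> {"name": "drive_tool", "arguments": {
  "moves": [
    {"claw": -0.45,"dx": 0.03,"dy": -0.03,"dz": 0.45,"yaw": 0},
    {"claw": -0.45,"dx": 0,"dy": 0,"dz": 0,"yaw": 0},
    {"claw": 1,"dx": 0,"dy": 0,"dz": 0,"yaw": 0},
    {"claw": 1,"dx": 0,"dy": 0,"dz": 0,"yaw": 0},
    {"claw": 1,"dx": 0,"dy": 0,"dz": 0,"yaw": 0}
  ],
  "grip_force": 15
}}

```text
time_s: 5.12
ee_pos: [625.2, 210.8, 6.1]
ee_rot: [-179.8, 0.3, 112.2]
force: [-0.1, -0.3, -1.2]
gripper_width: 45.9
```

```bash
python3 plan.py 624 210.7 5 112
```

```text
t 5.12 at [625.2, 210.8, 6.1] rot [-179.8, 0.3, 112.2] F [-0.1, -0.3, -1.2] w 45.9
[0.02, -0.06, 0.06] 0.02
end [623.9, 210.7, 4.9] 112.0
```

```bash
python3 plan.py 547.2 22 68.1 96.9
```

```text
t 5.12 at [625.2, 210.8, 6.1] rot [-179.8, 0.3, 112.2] F [-0.1, -0.3, -1.2] w 45.9
[-1.0, -0.99, -0.43] 1
[-1.0, -0.73, -0.37] 0.78
[-1.0, -0.56, -0.35] -0.0
[-1.0, -0.56, -0.35] -0.0
[-1.0, -0.56, -0.35] -0.0
[-1.0, -0.56, -0.35] -0.0
[-1.0, -0.56, -0.35] -0.0
[-1.0, -0.56, -0.34] -0.0
[-0.6, -0.34, -0.21] -0.0
end [547.2, 22.0, 68.1] 96.9
```

>>> {"name": "drive_tool", "arguments": {
  "moves": [
    {"claw": 1,"dx": 0,"dy": 0,"dz": -0.5,"yaw": 0},
    {"claw": 1,"dx": -0.5,"dy": -0.3,"dz": -0.8,"yaw": 0.2},
    {"claw": 1,"dx": -1,"dy": -0.9,"dz": -0.7,"yaw": 0.5},
    {"claw": 1,"dx": -1,"dy": -0.8,"dz": -0.4,"yaw": 0.6},
    {"claw": 1,"dx": -1,"dy": -0.6,"dz": -0.3,"yaw": 0.4}
  ]
}}

```text
time_s: 5.75
ee_pos: [595.7, 126.2, 66.2]
ee_rot: [179.9, 0.3, 97.0]
force: [0.7, -0.0, -0.3]
gripper_width: 46.1
```

```bash
python3 plan.py 547.2 22 68.1 96.9
```

```text
t 5.75 at [595.7, 126.2, 66.2] rot [179.9, 0.3, 97.0] F [0.7, -0.0, -0.3] w 46.1
[-1.0, -0.62, -0.02] 0.01
[-1.0, -0.62, -0.02] 0.0
[-1.0, -0.62, -0.02] 0.0
[-1.0, -0.63, -0.02] 0.0
[-0.88, -0.55, -0.02] 0.0
end [547.2, 22.0, 68.2] 96.9
```

>>> {"name": "drive_tool", "arguments": {
  "moves": [
    {"claw": 1,"dx": -1,"dy": -0.7,"dz": 0,"yaw": 0},
    {"claw": 1,"dx": -1,"dy": -0.7,"dz": 0,"yaw": 0},
    {"claw": 1,"dx": -1,"dy": -0.6,"dz": 0,"yaw": 0},
    {"claw": 1,"dx": -0.6,"dy": -0.3,"dz": 0,"yaw": 0},
    {"claw": 1,"dx": 0,"dy": 0,"dz": 0,"yaw": 0}
  ]
}}

```text
time_s: 6.38
ee_pos: [556.8, 42.3, 69.8]
ee_rot: [179.7, 0.4, 96.6]
force: [0.3, -1.0, -0.4]
gripper_width: 46.1
```

```bash
python3 plan.py 547.2 22 68.1 96.9;  python3 - <<'E'
from h import *
for n in ("top","wrist","scene"):
    f=grab_frame(n); np.savez(n+"2.npz",**f)
    if n=="top": crop(f,230,110,150,110,5,"t2.png")
    elif n=="scene": crop(f,160,130,130,110,6,"s2.png")
    else: cv2.imwrite("pics/w2.png",f["color"])
E
```

```text
t 6.38 at [556.8, 42.3, 69.8] rot [179.7, 0.4, 96.6] F [0.3, -1.0, -0.4] w 46.1
[-0.95, -0.59, 0.08] -0.03
end [547.3, 22.1, 68.2] 96.9
```

View pics/t2.png

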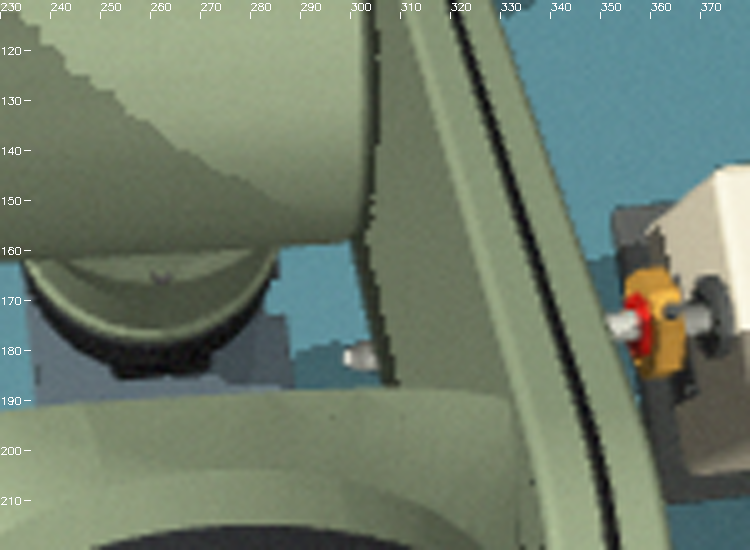

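View pics/s2.png

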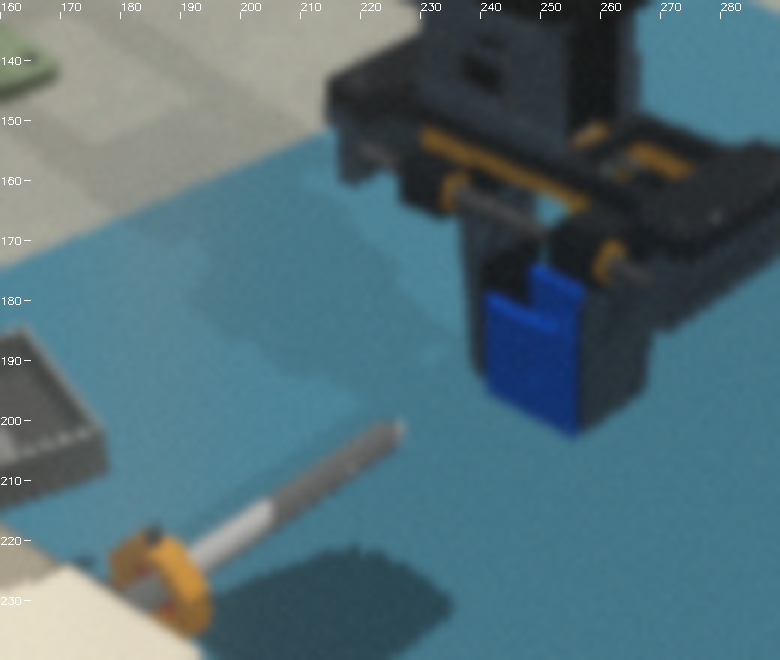

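View pics/w2.png

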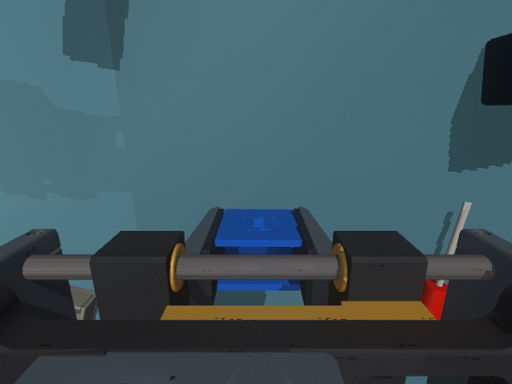

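```bash
cat > a3.py <<'E'
from fit import *
S=dict(np.load("scene2.npz"))
print(fit([S],"blue",BOB,[557,40.5,np.radians(6.6)],86.7))
m=mask(S,"blue")
print("exp",[556.8+.12*1.8,42.3-1.8])
print("tip scene axis", at_z(S,226.1,201.3,85), "top", at_z(dict(np.load("top0.npz")),298.7,181.0,85))
E
python3 a3.py
```

```text
(array([554.57531597,  40.55818954,   5.04517379]), np.float64(0.3921894519580686))
exp [557.016, 40.5]
tip scene axis [555.73147389 -37.72134825  85.        ] top [552.46711941 -35.27242474  85.        ]
```

```bash
cat > a4.py <<'E'
from fit import *
from scipy.optimize import least_squares
S=dict(np.load("scene2.npz"))
K={(-23,-15.5,23):(240.7,178.3),(-23,-15.5,-23):(240.7,195),(23,-15.5,-23):(255,202.3)}
c,s=np.cos(np.radians(6.6)),np.sin(np.radians(6.6))
W=lambda p,k:[p[0]+c*k[0]-s*k[1],p[1]+s*k[0]+c*k[1],p[2]+k[2]]
r=least_squares(lambda p:np.concatenate([proj(S,W(p,k))-v for k,v in K.items()]),[557,40,86]);print(r.x,r.fun)
p=[557,40.5,86.7];print([ (proj(S,W(p,k))-v).round(1).tolist() for k,v in K.items()])
for dz in(0,1,2): print(at_z(S,226.1,201.3,85+dz))
E
python3 a4.py
```

```text
[561.27019006  37.49852163  89.97214221] [-0.26204771  0.33668484 -0.08823801 -0.37443969  0.34856017  0.02749978]
[[-0.5, 0.3], [-0.3, -0.6], [0.0, -0.2]]
[555.73147389 -37.72134825  85.        ]
[556.76301163 -38.54174057  86.        ]
[557.79454937 -39.36213289  87.        ]
```

>>> {"name": "drive_tool", "arguments": {
  "moves": [
    {"claw": 1,"dx": -0.4,"dy": -0.4,"dz": 0.05,"yaw": -0.03},
    {"claw": 1,"dx": -0.4,"dy": -0.2,"dz": 0.03,"yaw": 0},
    {"claw": 1,"dx": -0.3,"dy": -0.05,"dz": 0,"yaw": 0},
    {"claw": 1,"dx": 0,"dy": 0,"dz": 0,"yaw": 0}
  ]
}}

```text
time_s: 7.02
ee_pos: [546.8, 19.8, 67.6]
ee_rot: [179.7, 0.3, 97.1]
force: [0.2, 0.6, -0.7]
gripper_width: 46.1
```

```bash
cat > rod.py <<'E'
import numpy as np
from workcell import telemetry
def rod(yaw=6.9,goff=0.):
    s=telemetry.state();t=np.radians(yaw);x,y,z=s["ee_pos"];c,n=np.cos(t),np.sin(t)
    F=s["force"]
    print("t %.2f lat %.1f along %.1f z %.1f yaw %.1f rp %.1f %.1f | Flat %.1f Falong %.1f Fz %.1f w %.1f"%(s["time_s"],x*c+y*n,-x*n+y*c,z,s["ee_rot"][2],s["ee_rot"][0],s["ee_rot"][1],F[0]*c+F[1]*n,-F[0]*n+F[1]*c,F[2],s["gripper_width"]))
if __name__=="__main__": rod()
E
python3 rod.py
python3 - <<'E'
from h import *
f=grab_frame("scene"); np.savez("scene3.npz",**f); crop(f,160,130,130,110,6,"s3.png")
E
```

```text
t 7.03 lat 545.2 along -46.0 z 67.6 yaw 97.1 rp 179.7 0.3 | Flat 0.3 Falong 0.6 Fz -0.7 w 46.1
```

View pics/s3.png

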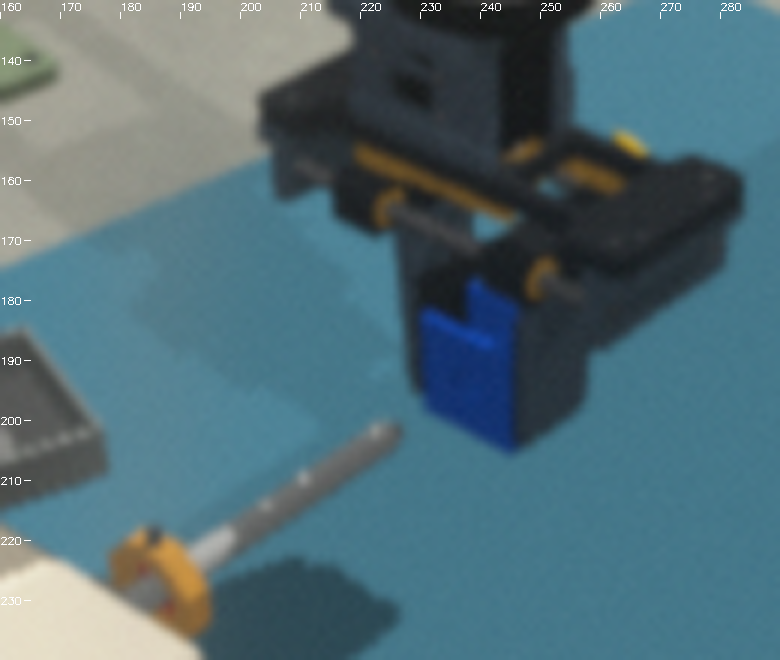

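>>> {"name": "drive_tool", "arguments": {
  "moves": [
    {"claw": 1,"dx": -0.5,"dy": -0.04,"dz": -0.02,"yaw": 0},
    {"claw": 1,"dx": -0.5,"dy": 0,"dz": 0,"yaw": 0},
    {"claw": 1,"dx": -0.5,"dy": 0,"dz": 0,"yaw": 0},
    {"claw": 1,"dx": -0.2,"dy": 0,"dz": 0,"yaw": 0},
    {"claw": 1,"dx": 0,"dy": 0,"dz": 0,"yaw": 0}
  ]
}}

```text
time_s: 7.7
ee_pos: [551.0, -16.5, 68.3]
ee_rot: [179.7, 0.3, 97.1]
force: [0.8, -0.4, 0.1]
gripper_width: 46.3
```

```bash
python3 rod.py
```

```text
t 7.70 lat 545.0 along -82.6 z 68.3 yaw 97.1 rp 179.7 0.3 | Flat 0.8 Falong -0.5 Fz 0.1 w 46.3
```

>>> {"name": "drive_tool", "arguments": {
  "moves": [
    {"claw": 1,"dx": -0.15,"dy": -0.02,"dz": 0,"yaw": 0},
    {"claw": 1,"dx": -0.15,"dy": 0,"dz": 0,"yaw": 0},
    {"claw": 1,"dx": -0.15,"dy": 0,"dz": 0,"yaw": 0}
  ]
}}

```text
time_s: 8.07
ee_pos: [551.7, -25.5, 68.3]
ee_rot: [179.7, 0.3, 97.2]
force: [1.0, -0.4, -1.6]
gripper_width: 45.8
```

```bash
python3 rod.py;python3 - <<'E'
from h import *
f=grab_frame("scene"); np.savez("scene4.npz",**f); crop(f,160,130,130,110,6,"s4.png")
E
```

```text
t 8.07 lat 544.6 along -91.6 z 68.3 yaw 97.2 rp 179.7 0.3 | Flat 1.0 Falong -0.6 Fz -1.6 w 45.8
```

View pics/s4.png

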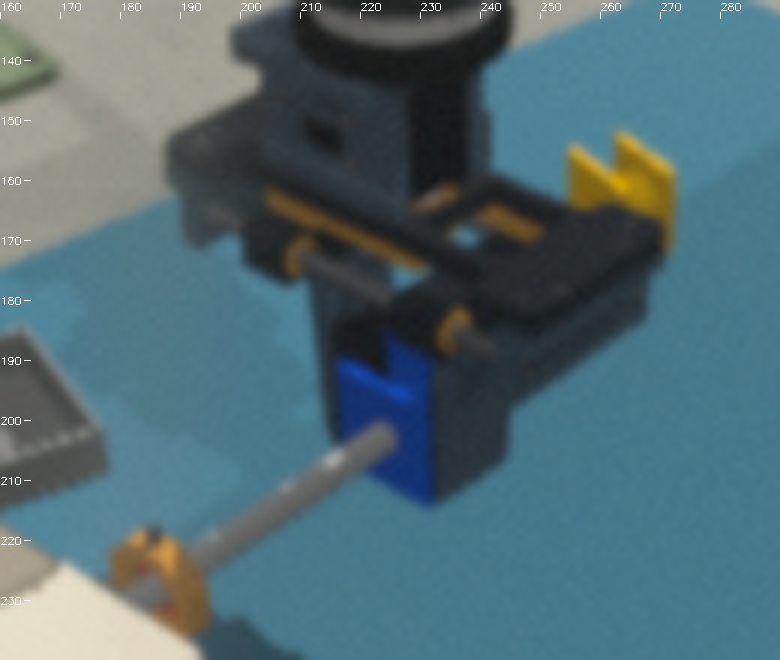

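>>> {"name": "drive_tool", "arguments": {
  "moves": [
    {"claw": 1,"dx": -0.2,"dy": 0,"dz": 0,"yaw": 0.02},
    {"claw": 1,"dx": -0.2,"dy": 0,"dz": 0,"yaw": 0.02},
    {"claw": 1,"dx": -0.2,"dy": 0,"dz": 0,"yaw": 0}
  ]
}}

```text
time_s: 8.5
ee_pos: [553.3, -38.4, 68.4]
ee_rot: [179.7, 0.4, 96.8]
force: [-0.3, 0.6, -0.1]
gripper_width: 46.1
```

```bash
python3 rod.py
```

```text
t 8.50 lat 544.7 along -104.6 z 68.4 yaw 96.8 rp 179.7 0.4 | Flat -0.2 Falong 0.6 Fz -0.1 w 46.1
```

>>> {"name": "drive_tool", "arguments": {
  "moves": [
    {"claw": 1,"dx": -0.25,"dy": 0,"dz": 0,"yaw": 0},
    {"claw": 1,"dx": -0.25,"dy": 0,"dz": 0,"yaw": 0},
    {"claw": 1,"dx": -0.25,"dy": 0,"dz": 0,"yaw": 0},
    {"claw": 1,"dx": -0.25,"dy": 0,"dz": 0,"yaw": 0}
  ]
}}

```text
time_s: 9.0
ee_pos: [555.9, -59.7, 68.6]
ee_rot: [179.7, 0.4, 96.8]
force: [0.3, -0.2, -1.0]
gripper_width: 45.9
```

```bash
python3 rod.py
```

```text
t 9.00 lat 544.7 along -126.1 z 68.6 yaw 96.8 rp 179.7 0.4 | Flat 0.3 Falong -0.3 Fz -1.0 w 45.9
```

>>> {"name": "drive_tool", "arguments": {
  "moves": [
    {"claw": 1,"dx": -0.35,"dy": 0,"dz": 0.01,"yaw": 0},
    {"claw": 1,"dx": -0.35,"dy": 0,"dz": 0.01,"yaw": 0},
    {"claw": 1,"dx": -0.35,"dy": 0,"dz": 0.01,"yaw": 0},
    {"claw": 1,"dx": -0.35,"dy": 0,"dz": 0,"yaw": 0},
    {"claw": 1,"dx": -0.2,"dy": 0,"dz": 0,"yaw": 0}
  ]
}}

```text
time_s: 9.62
ee_pos: [559.9, -94.1, 68.1]
ee_rot: [179.7, 0.4, 96.8]
force: [-0.5, 0.1, -1.6]
gripper_width: 45.9
```

```bash
python3 rod.py;python3 - <<'E'
from h import *
f=grab_frame("scene"); np.savez("scene5.npz",**f); crop(f,130,150,130,110,6,"s5.png")
E
```

```text
t 9.62 lat 544.6 along -160.7 z 68.1 yaw 96.8 rp 179.7 0.4 | Flat -0.5 Falong 0.2 Fz -1.6 w 45.9
```

View pics/s5.png

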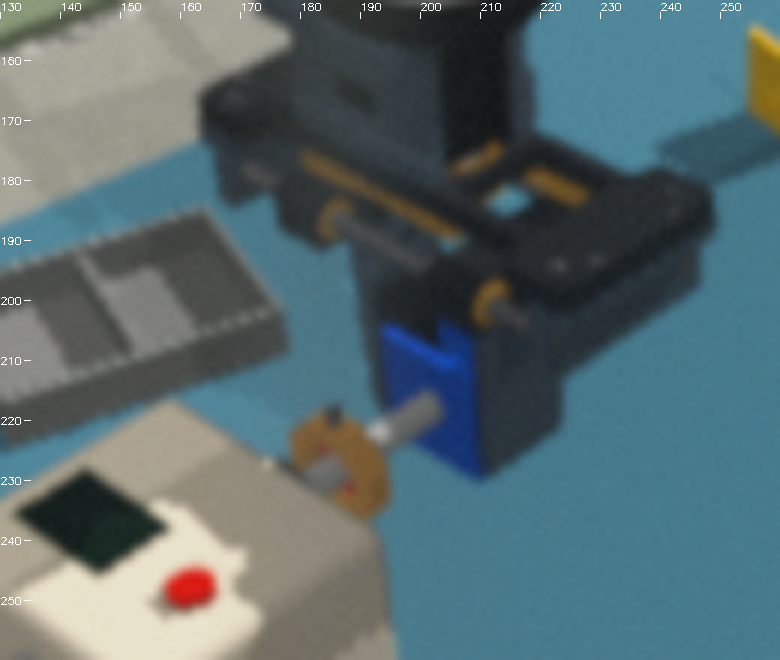

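>>> {"name": "drive_tool", "arguments": {
  "moves": [
    {"claw": 1,"dx": -0.3,"dy": 0,"dz": 0,"yaw": 0},
    {"claw": 1,"dx": -0.3,"dy": 0,"dz": 0,"yaw": 0},
    {"claw": 1,"dx": -0.2,"dy": 0,"dz": 0,"yaw": 0},
    {"claw": 1,"dx": -0.1,"dy": 0,"dz": 0,"yaw": 0}
  ]
}}

```text
time_s: 10.18
ee_pos: [562.3, -113.4, 68.2]
ee_rot: [179.7, 0.4, 96.8]
force: [-0.0, -0.7, -1.3]
gripper_width: 45.9
```

```bash
python3 rod.py
```

```text
t 10.18 lat 544.6 along -180.1 z 68.2 yaw 96.8 rp 179.7 0.4 | Flat -0.1 Falong -0.7 Fz -1.3 w 45.9
```

Face at about −197; approach in ~2 mm rows.

>>> {"name": "drive_tool", "arguments": {
  "moves": [
    {"claw": 1,"dx": -0.1,"dy": 0,"dz": 0,"yaw": 0},
    {"claw": 1,"dx": -0.1,"dy": 0,"dz": 0,"yaw": 0},
    {"claw": 1,"dx": -0.1,"dy": 0,"dz": 0,"yaw": 0}
  ]
}}

```text
time_s: 10.55
ee_pos: [563.0, -119.6, 68.2]
ee_rot: [179.7, 0.4, 96.8]
force: [-0.8, -0.6, -0.8]
gripper_width: 46.3
```

```bash
python3 rod.py
```

```text
t 10.55 lat 544.5 along -186.3 z 68.2 yaw 96.8 rp 179.7 0.4 | Flat -0.9 Falong -0.5 Fz -0.8 w 46.3
```

>>> {"name": "drive_tool", "arguments": {
  "moves": [
    {"claw": 1,"dx": -0.1,"dy": 0,"dz": 0,"yaw": 0},
    {"claw": 1,"dx": -0.1,"dy": 0,"dz": 0,"yaw": 0}
  ]
}}

```text
time_s: 10.8
ee_pos: [563.5, -123.7, 68.3]
ee_rot: [179.7, 0.4, 96.8]
force: [-0.5, -0.2, 0.2]
gripper_width: 45.3
```

```bash
python3 rod.py
```

```text
t 10.80 lat 544.5 along -190.5 z 68.3 yaw 96.8 rp 179.7 0.4 | Flat -0.5 Falong -0.1 Fz 0.2 w 45.3
```

>>> {"name": "drive_tool", "arguments": {
  "moves": [
    {"claw": 1,"dx": -0.07,"dy": 0,"dz": 0,"yaw": 0},
    {"claw": 1,"dx": -0.07,"dy": 0,"dz": 0,"yaw": 0}
  ]
}}

```text
time_s: 11.05
ee_pos: [563.9, -126.7, 68.3]
ee_rot: [179.7, 0.4, 96.8]
force: [0.2, 0.2, -1.5]
gripper_width: 45.9
```

```bash
python3 rod.py
python3 - <<'E'
from h import *
f=grab_frame("scene"); np.savez("scene6.npz",**f); crop(f,130,150,130,110,6,"s6.png")
f=grab_frame("top"); crop(f,290,125,160,95,5,"t6.png")
E
```

```text
t 11.05 lat 544.6 along -193.5 z 68.3 yaw 96.8 rp 179.7 0.4 | Flat 0.2 Falong 0.2 Fz -1.5 w 45.9
```

View pics/s6.png

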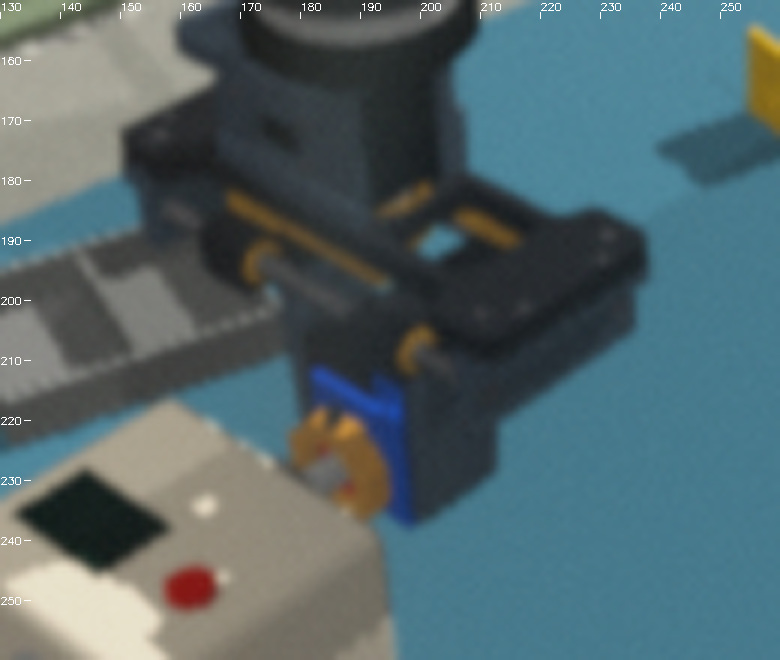

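View pics/t6.png

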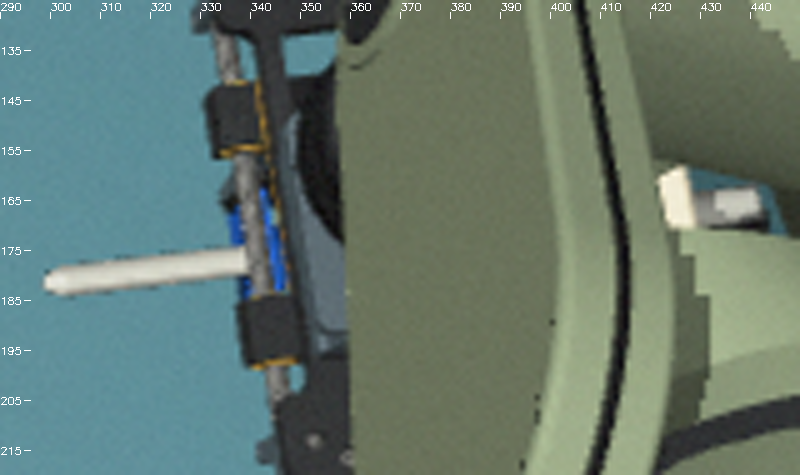

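Very near; keep feeling with ~1 mm rows.

>>> {"name": "drive_tool", "arguments": {
  "moves": [
    {"claw": 1,"dx": -0.06,"dy": 0,"dz": 0,"yaw": 0},
    {"claw": 1,"dx": -0.06,"dy": 0,"dz": 0,"yaw": 0}
  ]
}}

```text
time_s: 11.4
ee_pos: [564.1, -129.1, 68.3]
ee_rot: [179.7, 0.4, 96.8]
force: [0.5, 0.4, -1.8]
gripper_width: 46.4
```

```bash
python3 rod.py
```

```text
t 11.40 lat 544.5 along -196.0 z 68.3 yaw 96.8 rp 179.7 0.4 | Flat 0.6 Falong 0.4 Fz -1.8 w 46.4
```

>>> {"name": "drive_tool", "arguments": {
  "moves": [
    {"claw": 1,"dx": -0.06,"dy": 0,"dz": 0,"yaw": 0},
    {"claw": 1,"dx": -0.06,"dy": 0,"dz": 0,"yaw": 0}
  ]
}}

```text
time_s: 11.65
ee_pos: [564.4, -131.6, 68.3]
ee_rot: [179.7, 0.4, 96.8]
force: [1.0, 2.1, -0.8]
gripper_width: 45.9
```

```bash
python3 rod.py
```

```text
t 11.65 lat 544.5 along -198.5 z 68.3 yaw 96.8 rp 179.7 0.4 | Flat 1.2 Falong 1.9 Fz -0.8 w 45.9
```

>>> {"name": "drive_tool", "arguments": {
  "moves": [
    {"claw": 1,"dx": -0.05,"dy": 0,"dz": 0,"yaw": 0}
  ]
}}

```text
time_s: 11.78
ee_pos: [564.4, -131.7, 68.3]
ee_rot: [179.7, 0.2, 96.8]
force: [-0.4, 4.9, 1.3]
gripper_width: 45.9
```

```bash
python3 rod.py
```

```text
t 11.78 lat 544.5 along -198.5 z 68.3 yaw 96.8 rp 179.7 0.2 | Flat 0.2 Falong 4.9 Fz 1.3 w 45.9
```

>>> {"name": "drive_tool", "arguments": {
  "moves": [
    {"claw": 1,"dx": -0.05,"dy": 0,"dz": 0,"yaw": 0}
  ]
}}

```text
time_s: 11.9
ee_pos: [564.4, -131.6, 68.3]
ee_rot: [179.7, 0.1, 96.8]
force: [-0.9, 5.0, 0.2]
gripper_width: 46.1
```

```bash
python3 rod.py
```

```text
t 11.90 lat 544.5 along -198.5 z 68.3 yaw 96.8 rp 179.7 0.1 | Flat -0.3 Falong 5.0 Fz 0.2 w 46.1
```

>>> {"name": "drive_tool", "arguments": {
  "moves": [
    {"claw": 1,"dx": -0.06,"dy": 0,"dz": 0,"yaw": 0},
    {"claw": 1,"dx": -0.04,"dy": 0,"dz": 0,"yaw": 0},
    {"claw": -0.4,"dx": -0.02,"dy": 0,"dz": 0,"yaw": 0},
    {"claw": -0.4,"dx": 0,"dy": 0,"dz": 0,"yaw": 0}
  ]
}}

```text
time_s: 12.4
ee_pos: [564.8, -133.1, 68.6]
ee_rot: [179.7, 0.1, 96.8]
force: [-0.5, -0.0, -1.3]
gripper_width: 62.5
```

```bash
python3 rod.py
python3 - <<'E'
from h import *
f=grab_frame("scene"); np.savez("scene6.npz",**f); crop(f,130,150,130,110,6,"s7.png")
E
```

```text
t 12.40 lat 544.7 along -200.0 z 68.6 yaw 96.8 rp 179.7 0.1 | Flat -0.5 Falong 0.1 Fz -1.3 w 62.5
```

View pics/s7.png

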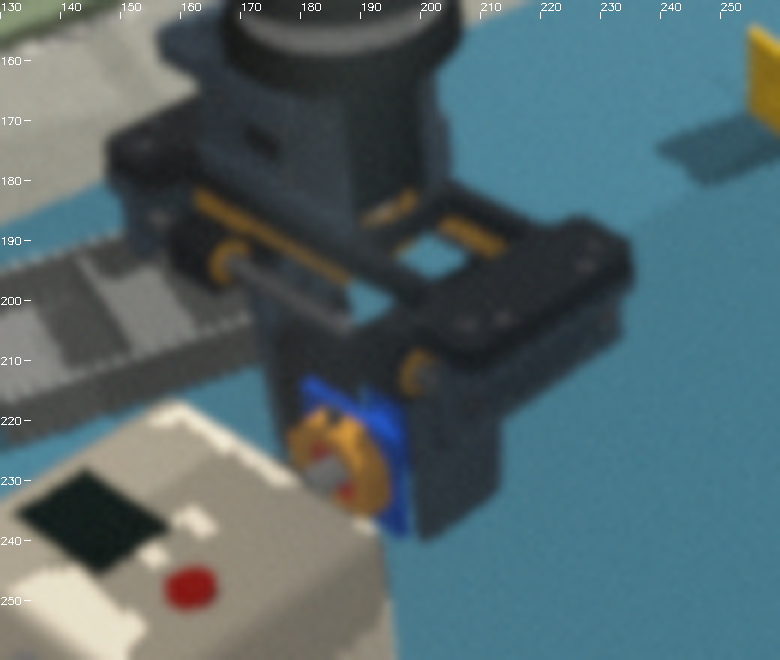

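>>> {"name": "drive_tool", "arguments": {
  "moves": [
    {"claw": -0.4,"dx": 0,"dy": 0,"dz": -0.6,"yaw": 0},
    {"claw": -0.4,"dx": 0,"dy": 0,"dz": -0.9,"yaw": 0},
    {"claw": -0.4,"dx": 0.1,"dy": 0,"dz": -0.9,"yaw": 0},
    {"claw": -0.4,"dx": 0.5,"dy": -0.2,"dz": -0.4,"yaw": 0.2},
    {"claw": -0.4,"dx": 1,"dy": -0.4,"dz": -0.2,"yaw": 0.4}
  ]
}}

```text
time_s: 13.08
ee_pos: [550.7, -104.4, 133.7]
ee_rot: [179.4, 0.2, 91.3]
force: [-0.1, 0.4, -0.6]
gripper_width: 63.9
```

```bash
python3 plan.py 421 205 110 81
```

```text
t 13.07 at [550.7, -104.4, 133.7] rot [179.4, 0.2, 91.3] F [-0.1, 0.4, -0.6] w 63.9
[1.0, -0.39, 0.08] 1
[1.0, -0.58, 0.08] 0.2
[1.0, -0.62, 0.08] 0.0
[1.0, -0.62, 0.08] 0.0
[1.0, -0.62, 0.08] 0.0
[1.0, -0.62, 0.08] 0.0
[1.0, -0.62, 0.08] 0.0
[1.0, -0.62, 0.08] 0.0
[1.0, -0.62, 0.09] 0.0
[1.0, -0.62, 0.08] 0.0
[1.0, -0.61, 0.09] 0.0
[1.0, -0.62, 0.08] 0.0
[1.0, -0.61, 0.09] 0.0
[1.0, -0.62, 0.08] 0.0
[0.37, -0.23, 0.04] 0.0
end [420.9, 205.0, 109.9] 81.0
```

>>> {"name": "drive_tool", "arguments": {
  "moves": [
    {"claw": -0.4,"dx": 1,"dy": -0.4,"dz": 0.1,"yaw": 0.6},
    {"claw": -0.4,"dx": 1,"dy": -0.6,"dz": 0.1,"yaw": 0.4},
    {"claw": -0.4,"dx": 1,"dy": -0.6,"dz": 0.1,"yaw": 0.1},
    {"claw": -0.4,"dx": 1,"dy": -0.6,"dz": 0.1,"yaw": 0},
    {"claw": -0.4,"dx": 1,"dy": -0.6,"dz": 0.1,"yaw": 0}
  ]
}}

```text
time_s: 13.7
ee_pos: [505.7, 2.1, 128.3]
ee_rot: [178.8, 0.2, 81.4]
force: [0.5, -0.1, 0.1]
gripper_width: 63.8
```

>>> {"name": "drive_tool", "arguments": {
  "moves": [
    {"claw": -0.4,"dx": 1,"dy": -0.6,"dz": 0.1,"yaw": 0},
    {"claw": -0.4,"dx": 1,"dy": -0.6,"dz": 0.1,"yaw": 0},
    {"claw": -0.4,"dx": 1,"dy": -0.6,"dz": 0.1,"yaw": 0},
    {"claw": -0.4,"dx": 1,"dy": -0.6,"dz": 0,"yaw": 0},
    {"claw": -0.4,"dx": 1,"dy": -0.6,"dz": 0,"yaw": 0}
  ]
}}

```text
time_s: 14.32
ee_pos: [462.1, 112.6, 125.3]
ee_rot: [178.4, 0.1, 81.4]
force: [0.3, -0.8, 0.8]
gripper_width: 63.8
```

```bash
python3 plan.py 421 205 110 81
```

```text
t 14.32 at [462.1, 112.6, 125.3] rot [178.4, 0.1, 81.4] F [0.3, -0.8, 0.8] w 63.8
[1.0, -0.64, 0.18] 0.05
[1.0, -0.65, 0.18] -0.0
[1.0, -0.65, 0.18] -0.0
[1.0, -0.65, 0.18] -0.0
[0.25, -0.16, 0.04] -0.0
end [421.0, 205.1, 110.1] 81.0
```

>>> {"name": "drive_tool", "arguments": {
  "moves": [
    {"claw": -0.4,"dx": 1,"dy": -0.6,"dz": 0.2,"yaw": 0.05},
    {"claw": -0.4,"dx": 1,"dy": -0.6,"dz": 0.2,"yaw": 0},
    {"claw": -0.4,"dx": 0.9,"dy": -0.6,"dz": 0.2,"yaw": 0},
    {"claw": -0.4,"dx": 0.5,"dy": -0.3,"dz": 0.1,"yaw": 0},
    {"claw": -0.4,"dx": 0.1,"dy": 0,"dz": 0,"yaw": 0}
  ]
}}

```text
time_s: 14.95
ee_pos: [432.9, 191.4, 114.0]
ee_rot: [177.9, -0.1, 81.1]
force: [-0.1, 0.2, 0.5]
gripper_width: 63.9
```

```bash
python3 plan.py 421 205 110 81
cat > a5.py <<'E'
from fit import *
import sys
k=sys.argv[1]; x0=[float(v) for v in sys.argv[2:5]]
W=grab_frame("wrist"); np.savez("wrist5.npz",**W); cv2.imwrite("pics/%s.png"%sys.argv[5],W["color"])
print(fit([W],k,BOB if k!="cap" else CAP,[x0[0],x0[1],np.radians(x0[2])],23 if k!="cap" else 17))
E
python3 a5.py yellow 421.4 212 -9 w5
```

```text
t 14.95 at [432.9, 191.4, 114.0] rot [177.9, -0.1, 81.1] F [-0.1, 0.2, 0.5] w 63.9
[0.58, -0.69, 0.2] 0.01
end [421.1, 205.0, 110.0] 81.0
(array([419.59809781, 211.63720538,  -9.05700921]), np.float64(0.05554767142079993))
```

View pics/w5.png

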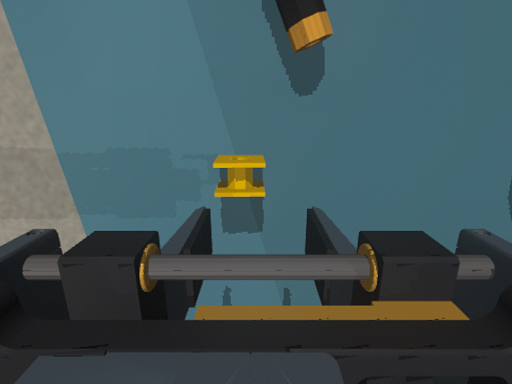

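```bash
python3 plan.py 420.1 213.7 60 81
```

```text
t 15.0 at [433.3, 191.4, 114.1] rot [177.9, -0.1, 81.0] F [-0.1, -0.2, 0.3] w 63.5
[0.37, -0.3, 1.0] 0.0
[0.37, -0.31, 1.0] 0.0
[0.26, -0.21, 0.71] 0.0
end [420.2, 213.7, 59.9] 81.0
```

>>> {"name": "drive_tool", "arguments": {
  "moves": [
    {"claw": -0.4,"dx": 0.5,"dy": -0.4,"dz": 0.8,"yaw": 0},
    {"claw": -0.4,"dx": 0.4,"dy": -0.3,"dz": 0.8,"yaw": 0},
    {"claw": -0.4,"dx": 0.1,"dy": -0.1,"dz": 0.6,"yaw": 0},
    {"claw": -0.4,"dx": 0,"dy": 0,"dz": 0.2,"yaw": 0},
    {"claw": -0.4,"dx": 0,"dy": 0,"dz": 0,"yaw": 0}
  ]
}}

```text
time_s: 15.62
ee_pos: [425.5, 212.0, 65.8]
ee_rot: [177.7, -0.1, 80.9]
force: [0.4, 0.4, -0.3]
gripper_width: 63.8
```

```bash
python3 plan.py 420.1 213.7 6 81
```

```text
t 15.62 at [425.5, 212.0, 65.8] rot [177.7, -0.1, 80.9] F [0.4, 0.4, -0.3] w 63.8
[0.01, -0.09, 1.0] -0.02
[0.02, -0.1, 1.0] 0.0
[0.01, -0.09, 0.99] 0.0
end [420.1, 213.7, 6.0] 81.0
```

>>> {"name": "drive_tool", "arguments": {
  "moves": [
    {"claw": -0.4,"dx": 0.02,"dy": -0.3,"dz": 0.9,"yaw": -0.02},
    {"claw": -0.4,"dx": 0,"dy": -0.08,"dz": 0.9,"yaw": 0},
    {"claw": -0.4,"dx": 0,"dy": -0.03,"dz": 0.6,"yaw": 0},
    {"claw": -0.4,"dx": 0,"dy": 0,"dz": 0.3,"yaw": 0},
    {"claw": -0.4,"dx": 0,"dy": 0,"dz": 0,"yaw": 0}
  ]
}}

```text
time_s: 16.25
ee_pos: [423.1, 213.6, 12.5]
ee_rot: [177.3, -0.3, 80.9]
force: [-0.3, -0.3, 0.7]
gripper_width: 63.9
```

```bash
python3 plan.py 420.1 213.7 6 81
```

```text
t 16.25 at [423.1, 213.6, 12.5] rot [177.3, -0.3, 80.9] F [-0.3, -0.3, 0.7] w 63.9
[-0.02, -0.15, 0.33] -0.01
end [420.1, 213.7, 5.9] 81.0
```

>>> {"name": "drive_tool", "arguments": {
  "moves": [
    {"claw": -0.4,"dx": 0,"dy": -0.12,"dz": 0.3,"yaw": 0},
    {"claw": 1,"dx": 0,"dy": 0,"dz": 0,"yaw": 0},
    {"claw": 1,"dx": 0,"dy": 0,"dz": 0,"yaw": 0},
    {"claw": 1,"dx": 0,"dy": 0,"dz": 0,"yaw": 0}
  ]
}}

```text
time_s: 16.75
ee_pos: [421.7, 214.4, 7.1]
ee_rot: [177.2, -0.4, 80.9]
force: [-0.3, -0.2, -0.6]
gripper_width: 46.7
```

```bash
python3 plan.py 420.1 213.7 68 81 20 1
```

```text
t 16.75 at [421.7, 214.4, 7.1] rot [177.2, -0.4, 80.9] F [-0.3, -0.2, -0.6] w 46.7
[-0.02, -0.02, -1.0] -0.01
end [421.3, 214.1, 27.1] 81.0
```

>>> {"name": "drive_tool", "arguments": {
  "moves": [
    {"claw": 1,"dx": 0,"dy": 0,"dz": -0.5,"yaw": 0},
    {"claw": 1,"dx": 0,"dy": 0,"dz": -0.9,"yaw": 0},
    {"claw": 1,"dx": -0.5,"dy": 0.3,"dz": -0.9,"yaw": -0.2},
    {"claw": 1,"dx": -0.9,"dy": 0.5,"dz": -0.5,"yaw": -0.3}
  ]
}}

```text
time_s: 17.25
ee_pos: [430.5, 184.6, 66.4]
ee_rot: [177.2, -0.2, 85.5]
force: [0.4, -0.3, 0.0]
gripper_width: 46.5
```

```bash
python3 plan.py 545.5 25.7 69.5 96.9
```

```text
t 17.25 at [430.5, 184.6, 66.4] rot [177.2, -0.2, 85.5] F [0.4, -0.3, 0.0] w 46.5
[-1.0, 0.85, -0.02] -1
[-1.0, 0.62, -0.02] -0.33
[-1.0, 0.55, -0.02] 0.0
[-1.0, 0.55, -0.02] 0.0
[-1.0, 0.56, -0.02] 0.0
[-1.0, 0.55, -0.02] 0.0
[-1.0, 0.56, -0.01] 0.0
[-1.0, 0.55, -0.02] 0.0
[-0.4, 0.23, -0.0] 0.0
end [545.6, 25.8, 69.4] 96.9
```

>>> {"name": "drive_tool", "arguments": {
  "moves": [
    {"claw": 1,"dx": -1,"dy": 0.8,"dz": 0,"yaw": -0.6},
    {"claw": 1,"dx": -1,"dy": 0.7,"dz": 0,"yaw": -0.5},
    {"claw": 1,"dx": -1,"dy": 0.6,"dz": 0,"yaw": -0.1},
    {"claw": 1,"dx": -1,"dy": 0.5,"dz": 0,"yaw": 0},
    {"claw": 1,"dx": -1,"dy": 0.5,"dz": 0,"yaw": 0}
  ]
}}

```text
time_s: 17.88
ee_pos: [499.7, 84.6, 74.7]
ee_rot: [176.9, 0.3, 96.2]
force: [0.1, 0.2, -0.2]
gripper_width: 46.8
```

```bash
python3 plan.py 545.5 25.7 69.5 96.9
```

```text
t 17.88 at [499.7, 84.6, 74.7] rot [176.9, 0.3, 96.2] F [0.1, 0.2, -0.2] w 46.8
[-1.0, 0.62, 0.08] -0.08
[-1.0, 0.6, 0.08] 0.0
[-1.0, 0.6, 0.08] 0.0
[-0.19, 0.11, 0.02] 0.0
end [545.5, 25.7, 69.5] 96.9
```

>>> {"name": "drive_tool", "arguments": {
  "moves": [
    {"claw": 1,"dx": -1,"dy": 0.6,"dz": 0.1,"yaw": -0.08},
    {"claw": 1,"dx": -1,"dy": 0.6,"dz": 0.1,"yaw": 0},
    {"claw": 1,"dx": -0.6,"dy": 0.4,"dz": 0.08,"yaw": 0},
    {"claw": 1,"dx": -0.2,"dy": 0.1,"dz": 0,"yaw": 0},
    {"claw": 1,"dx": 0,"dy": 0,"dz": 0,"yaw": 0}
  ]
}}

```text
time_s: 18.5
ee_pos: [541.9, 30.5, 73.6]
ee_rot: [176.8, 0.3, 96.8]
force: [0.0, 0.9, -1.2]
gripper_width: 46.9
```

```bash
python3 rod.py
```

```text
t 18.50 lat 541.6 along -34.8 z 73.6 yaw 96.8 rp 176.8 0.3 | Flat 0.1 Falong 0.9 Fz -1.2 w 46.9
```

>>> {"name": "drive_tool", "arguments": {
  "moves": [
    {"claw": 1,"dx": -0.5,"dy": 0.15,"dz": 0.15,"yaw": -0.01},
    {"claw": 1,"dx": -0.6,"dy": 0.05,"dz": 0.08,"yaw": 0},
    {"claw": 1,"dx": -0.5,"dy": 0,"dz": 0,"yaw": 0},
    {"claw": 1,"dx": -0.1,"dy": 0,"dz": 0,"yaw": 0},
    {"claw": 1,"dx": 0,"dy": 0,"dz": 0,"yaw": 0}
  ]
}}

```text
time_s: 19.12
ee_pos: [549.7, -4.3, 69.0]
ee_rot: [176.8, 0.3, 97.0]
force: [0.1, 0.3, -0.4]
gripper_width: 46.8
```

```bash
python3 rod.py
python3 - <<'E'
from h import *
f=grab_frame("scene"); np.savez("scene8.npz",**f); crop(f,150,130,130,110,6,"s8.png")
E
```

```text
t 19.12 lat 545.2 along -70.3 z 69.0 yaw 97.0 rp 176.8 0.3 | Flat 0.1 Falong 0.3 Fz -0.4 w 46.8
```

View pics/s8.png

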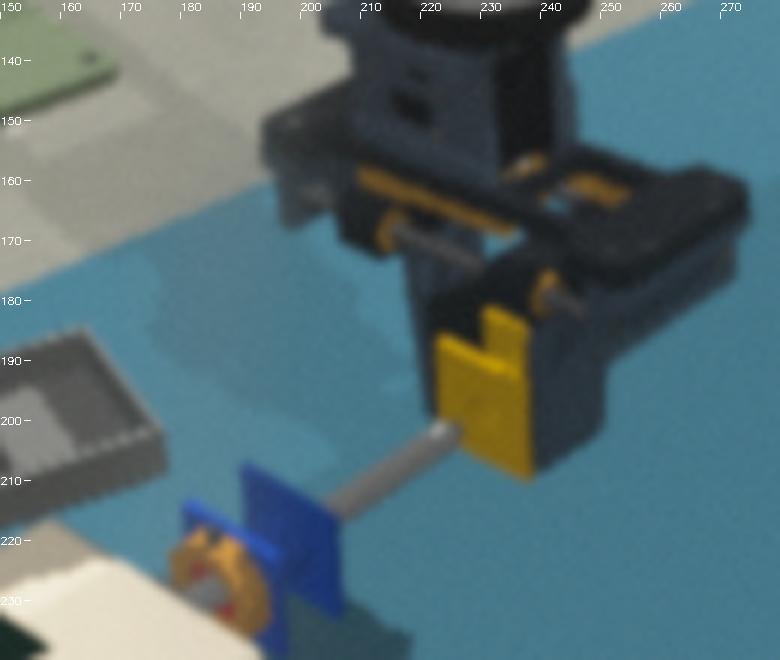

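>>> {"name": "drive_tool", "arguments": {
  "moves": [
    {"claw": 1,"dx": -0.35,"dy": 0,"dz": 0,"yaw": 0.01},
    {"claw": 1,"dx": -0.3,"dy": 0,"dz": 0,"yaw": 0},
    {"claw": 1,"dx": -0.2,"dy": 0,"dz": 0,"yaw": 0},
    {"claw": 1,"dx": -0.2,"dy": 0,"dz": 0,"yaw": 0}
  ]
}}

```text
time_s: 19.68
ee_pos: [552.4, -25.9, 69.3]
ee_rot: [176.8, 0.3, 97.0]
force: [-0.7, -0.3, -0.4]
gripper_width: 46.9
```

```bash
python3 rod.py
```

```text
t 19.68 lat 545.3 along -92.1 z 69.3 yaw 97.0 rp 176.8 0.3 | Flat -0.8 Falong -0.2 Fz -0.4 w 46.9
```

>>> {"name": "drive_tool", "arguments": {
  "moves": [
    {"claw": 1,"dx": -0.2,"dy": 0,"dz": 0,"yaw": 0},
    {"claw": 1,"dx": -0.2,"dy": 0,"dz": 0,"yaw": 0},
    {"claw": 1,"dx": -0.2,"dy": 0,"dz": 0,"yaw": 0}
  ]
}}

```text
time_s: 20.05
ee_pos: [554.0, -38.7, 69.3]
ee_rot: [176.8, 0.3, 97.0]
force: [0.2, -0.0, -1.0]
gripper_width: 46.8
```

```bash
python3 rod.py
```

```text
t 20.05 lat 545.3 along -104.9 z 69.3 yaw 97.0 rp 176.8 0.3 | Flat 0.2 Falong -0.1 Fz -1.0 w 46.8
```

>>> {"name": "drive_tool", "arguments": {
  "moves": [
    {"claw": 1,"dx": -0.35,"dy": 0,"dz": 0,"yaw": 0},
    {"claw": 1,"dx": -0.35,"dy": 0,"dz": 0,"yaw": 0},
    {"claw": 1,"dx": -0.35,"dy": 0,"dz": 0,"yaw": 0},
    {"claw": 1,"dx": -0.35,"dy": 0,"dz": 0,"yaw": 0},
    {"claw": 1,"dx": -0.3,"dy": 0,"dz": 0,"yaw": 0}
  ]
}}

```text
time_s: 20.68
ee_pos: [558.4, -74.9, 69.5]
ee_rot: [176.8, 0.3, 97.0]
force: [0.5, -0.0, -0.6]
gripper_width: 46.8
```

```bash
python3 rod.py
```

```text
t 20.68 lat 545.3 along -141.4 z 69.5 yaw 97.0 rp 176.8 0.3 | Flat 0.5 Falong -0.1 Fz -0.6 w 46.8
```

>>> {"name": "drive_tool", "arguments": {
  "moves": [
    {"claw": 1,"dx": -0.25,"dy": 0,"dz": 0.01,"yaw": 0.01},
    {"claw": 1,"dx": -0.2,"dy": 0,"dz": 0.01,"yaw": 0},
    {"claw": 1,"dx": -0.12,"dy": 0,"dz": 0,"yaw": 0},
    {"claw": 1,"dx": -0.08,"dy": 0,"dz": 0,"yaw": 0}
  ]
}}

```text
time_s: 21.18
ee_pos: [560.0, -88.9, 69.1]
ee_rot: [176.8, 0.3, 96.8]
force: [1.1, 0.3, -0.5]
gripper_width: 47.0
```

```bash
python3 rod.py
python3 - <<'E'
from h import *
f=grab_frame("scene"); np.savez("scene9.npz",**f); crop(f,130,150,130,110,6,"s9.png")
E
```

```text
t 21.18 lat 545.3 along -155.6 z 69.1 yaw 96.8 rp 176.8 0.3 | Flat 1.1 Falong 0.2 Fz -0.5 w 47.0
```

View pics/s9.png

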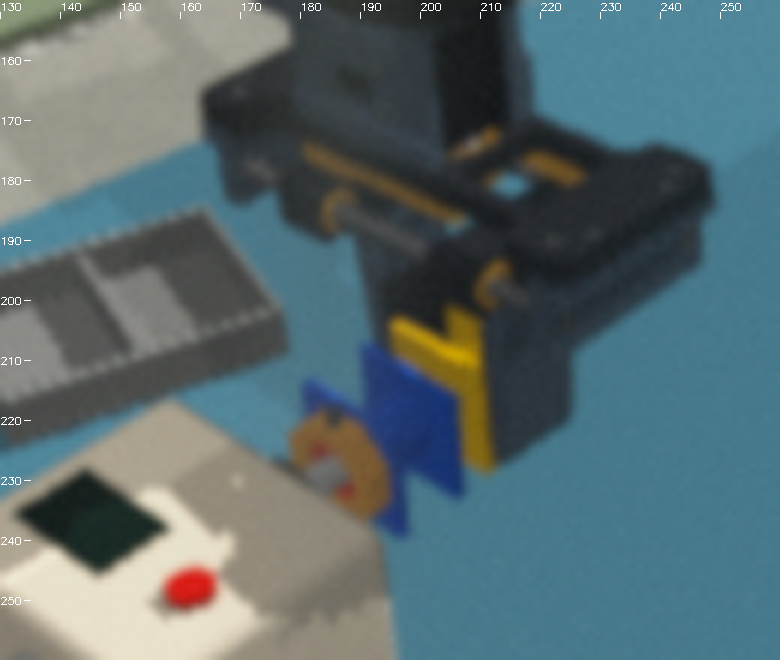

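Nearly there; about 10 mm remain. Feel in small rows.

>>> {"name": "drive_tool", "arguments": {
  "moves": [
    {"claw": 1,"dx": -0.1,"dy": 0,"dz": 0,"yaw": 0},
    {"claw": 1,"dx": -0.1,"dy": 0,"dz": 0,"yaw": 0},
    {"claw": 1,"dx": -0.06,"dy": 0,"dz": 0,"yaw": 0}
  ]
}}

```text
time_s: 21.6
ee_pos: [560.7, -94.3, 69.1]
ee_rot: [176.8, 0.3, 96.9]
force: [-0.7, 0.6, -1.4]
gripper_width: 46.8
```

```bash
python3 rod.py
```

```text
t 21.60 lat 545.3 along -160.9 z 69.1 yaw 96.9 rp 176.8 0.3 | Flat -0.6 Falong 0.6 Fz -1.4 w 46.8
```

>>> {"name": "drive_tool", "arguments": {
  "moves": [
    {"claw": 1,"dx": -0.06,"dy": 0,"dz": 0,"yaw": 0},
    {"claw": 1,"dx": -0.06,"dy": 0,"dz": 0,"yaw": 0}
  ]
}}

```text
time_s: 21.85
ee_pos: [561.0, -96.8, 69.1]
ee_rot: [176.8, 0.3, 96.9]
force: [0.1, -0.0, -1.6]
gripper_width: 46.5
```

```bash
python3 rod.py
```

```text
t 21.85 lat 545.3 along -163.5 z 69.1 yaw 96.9 rp 176.8 0.3 | Flat 0.0 Falong -0.0 Fz -1.6 w 46.5
```

>>> {"name": "drive_tool", "arguments": {
  "moves": [
    {"claw": 1,"dx": -0.05,"dy": 0,"dz": 0,"yaw": 0},
    {"claw": 1,"dx": -0.05,"dy": 0,"dz": 0,"yaw": 0}
  ]
}}

```text
time_s: 22.1
ee_pos: [561.3, -98.9, 69.1]
ee_rot: [176.8, 0.3, 96.9]
force: [0.0, 0.3, -1.1]
gripper_width: 46.5
```

```bash
python3 rod.py
```

```text
t 22.10 lat 545.3 along -165.6 z 69.1 yaw 96.9 rp 176.8 0.3 | Flat 0.1 Falong 0.3 Fz -1.1 w 46.5
```

>>> {"name": "drive_tool", "arguments": {
  "moves": [
    {"claw": 1,"dx": -0.05,"dy": 0,"dz": 0,"yaw": 0}
  ]
}}

```text
time_s: 22.22
ee_pos: [561.4, -100.0, 69.2]
ee_rot: [176.8, 0.3, 96.9]
force: [-0.2, -0.2, -0.7]
gripper_width: 46.7
```

>>> {"name": "drive_tool", "arguments": {
  "moves": [
    {"claw": 1,"dx": -0.05,"dy": 0,"dz": 0,"yaw": 0}
  ]
}}

```text
time_s: 22.35
ee_pos: [561.4, -100.6, 69.1]
ee_rot: [176.8, 0.2, 96.8]
force: [-0.1, 4.2, 0.1]
gripper_width: 46.6
```

```bash
python3 rod.py
```

```text
t 22.35 lat 545.3 along -167.3 z 69.1 yaw 96.8 rp 176.8 0.2 | Flat 0.4 Falong 4.2 Fz 0.1 w 46.6
```

>>> {"name": "drive_tool", "arguments": {
  "moves": [
    {"claw": 1,"dx": -0.06,"dy": 0,"dz": 0,"yaw": 0},
    {"claw": 1,"dx": -0.06,"dy": 0,"dz": 0,"yaw": 0},
    {"claw": 1,"dx": -0.06,"dy": 0,"dz": 0,"yaw": 0}
  ]
}}

```text
time_s: 22.72
ee_pos: [561.5, -100.6, 69.5]
ee_rot: [176.8, -0.2, 96.7]
force: [-0.7, 5.5, 1.5]
gripper_width: 46.3
```

```bash
python3 rod.py
python3 - <<'E'
from h import *
f=grab_frame("scene"); np.savez("scene10.npz",**f); crop(f,130,150,130,110,6,"s10.png")
E
```

```text
t 22.73 lat 545.3 along -167.3 z 69.5 yaw 96.7 rp 176.8 -0.2 | Flat -0.1 Falong 5.5 Fz 1.5 w 46.3
```

View pics/s10.png

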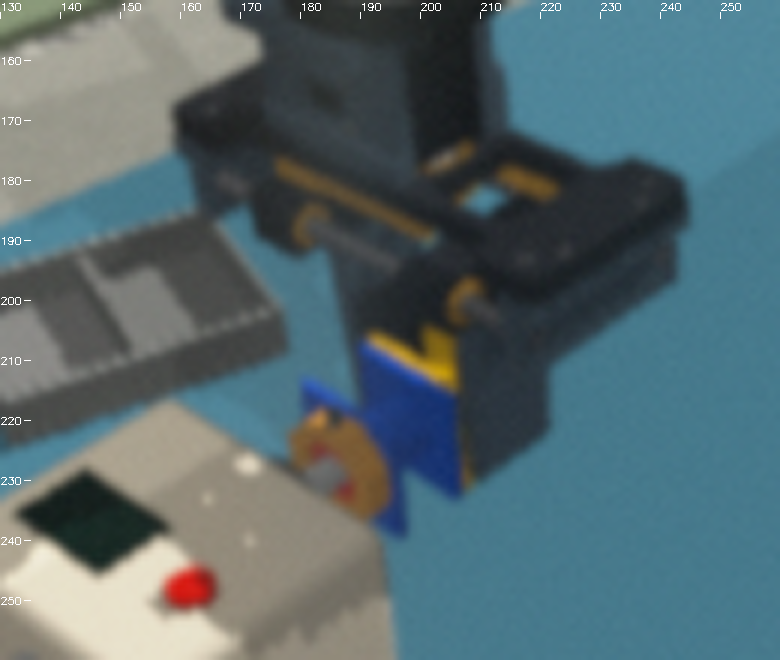

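Snug at 5.5 N. Release, lift, and head for the cap.

>>> {"name": "drive_tool", "arguments": {
  "moves": [
    {"claw": 1,"dx": 0,"dy": 0,"dz": 0,"yaw": 0},
    {"claw": -0.4,"dx": 0,"dy": 0,"dz": 0,"yaw": 0},
    {"claw": -0.4,"dx": 0,"dy": 0,"dz": 0,"yaw": 0},
    {"claw": -0.4,"dx": 0,"dy": 0,"dz": -0.6,"yaw": 0},
    {"claw": -0.4,"dx": 0,"dy": 0,"dz": -0.9,"yaw": 0}
  ]
}}

```text
time_s: 23.4
ee_pos: [559.4, -101.9, 99.9]
ee_rot: [176.9, -0.1, 96.8]
force: [-0.1, -0.1, -0.4]
gripper_width: 64.1
```

```bash
python3 rod.py
```

```text
t 23.40 lat 543.1 along -168.4 z 99.9 yaw 96.8 rp 176.9 -0.1 | Flat -0.1 Falong -0.1 Fz -0.4 w 64.1
```

>>> {"name": "drive_tool", "arguments": {
  "moves": [
    {"claw": -0.4,"dx": 0,"dy": 0,"dz": -0.9,"yaw": 0},
    {"claw": -0.4,"dx": 0.5,"dy": 0,"dz": -0.5,"yaw": -0.1},
    {"claw": -0.4,"dx": 1,"dy": 0,"dz": 0,"yaw": -0.2},
    {"claw": -0.4,"dx": 1,"dy": 0,"dz": 0,"yaw": -0.3},
    {"claw": -0.4,"dx": 1,"dy": 0,"dz": 0,"yaw": -0.2}
  ]
}}

```text
time_s: 24.02
ee_pos: [546.3, -29.6, 131.0]
ee_rot: [176.8, 0.4, 104.0]
force: [-0.1, -0.7, 0.1]
gripper_width: 64.0
```

```bash
python3 plan.py 503 325 115 104.4
```

```text
t 24.02 at [546.3, -29.6, 131.0] rot [176.8, 0.4, 104.0] F [-0.1, -0.7, 0.1] w 64.0
[1.0, 0.12, 0.05] -0.04
[1.0, 0.13, 0.04] -0.0
[1.0, 0.13, 0.05] -0.0
[1.0, 0.13, 0.04] -0.0
[1.0, 0.13, 0.05] -0.0
[1.0, 0.13, 0.04] -0.0
[1.0, 0.13, 0.05] -0.0
[1.0, 0.13, 0.04] -0.0
[1.0, 0.13, 0.05] -0.0
[1.0, 0.13, 0.04] -0.0
[1.0, 0.13, 0.05] -0.0
[1.0, 0.13, 0.04] -0.0
[1.0, 0.13, 0.05] -0.0
[1.0, 0.13, 0.04] -0.0
[1.0, 0.13, 0.05] -0.0
[1.0, 0.13, 0.04] -0.0
[1.0, 0.13, 0.05] -0.0
[0.71, 0.1, 0.03] -0.0
end [503.1, 325.0, 115.0] 104.4
```

>>> {"name": "drive_tool", "arguments": {
  "moves": [
    {"claw": -0.4,"dx": 1,"dy": 0.1,"dz": 0,"yaw": -0.05},
    {"claw": -0.4,"dx": 1,"dy": 0.1,"dz": 0,"yaw": 0},
    {"claw": -0.4,"dx": 1,"dy": 0.15,"dz": 0,"yaw": 0},
    {"claw": -0.4,"dx": 1,"dy": 0.15,"dz": 0,"yaw": 0},
    {"claw": -0.4,"dx": 1,"dy": 0.15,"dz": 0,"yaw": 0}
  ]
}}

```text
time_s: 24.65
ee_pos: [527.4, 80.7, 127.2]
ee_rot: [177.3, 0.3, 105.3]
force: [-0.2, -0.0, -0.5]
gripper_width: 63.9
```

>>> {"name": "drive_tool", "arguments": {
  "moves": [
    {"claw": -0.4,"dx": 1,"dy": 0.15,"dz": 0,"yaw": 0},
    {"claw": -0.4,"dx": 1,"dy": 0.15,"dz": 0,"yaw": 0},
    {"claw": -0.4,"dx": 1,"dy": 0.15,"dz": 0,"yaw": 0},
    {"claw": -0.4,"dx": 1,"dy": 0.15,"dz": 0,"yaw": 0},
    {"claw": -0.4,"dx": 1,"dy": 0.15,"dz": 0,"yaw": 0}
  ]
}}

```text
time_s: 25.28
ee_pos: [507.7, 190.3, 123.4]
ee_rot: [177.8, 0.2, 106.1]
force: [0.2, -0.6, -0.4]
gripper_width: 63.8
```

```bash
python3 plan.py 503 325 115 104.4
python3 - <<'E'
from h import *
f=grab_frame("top"); np.savez("top11.npz",**f); crop(f,290,125,160,95,5,"t11.png")
f=grab_frame("scene"); np.savez("scene11.npz",**f); crop(f,130,180,110,80,7,"s11.png")
E
```

```text
t 25.27 at [507.7, 190.3, 123.4] rot [177.8, 0.2, 106.1] F [0.2, -0.6, -0.4] w 63.8
[1.0, 0.25, 0.06] 0.2
[1.0, 0.22, 0.06] -0.0
[1.0, 0.22, 0.07] -0.0
[1.0, 0.22, 0.06] -0.0
[1.0, 0.22, 0.07] -0.0
[1.0, 0.22, 0.06] -0.0
[0.57, 0.13, 0.04] -0.0
end [503.0, 325.0, 115.0] 104.4
```

View pics/t11.png

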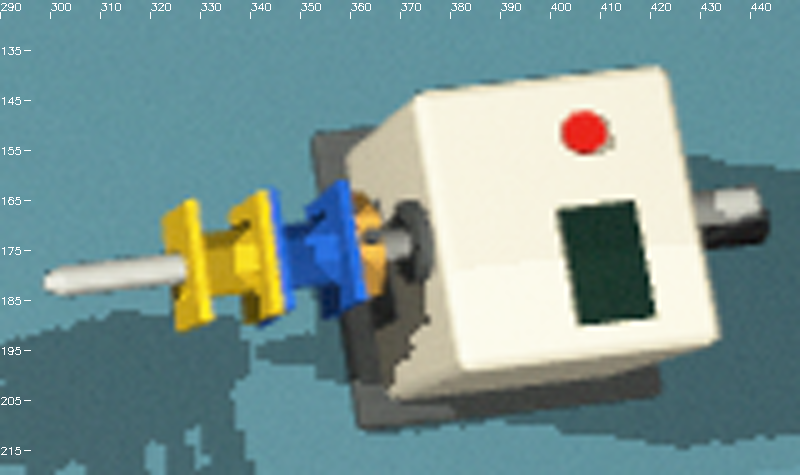

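View pics/s11.png

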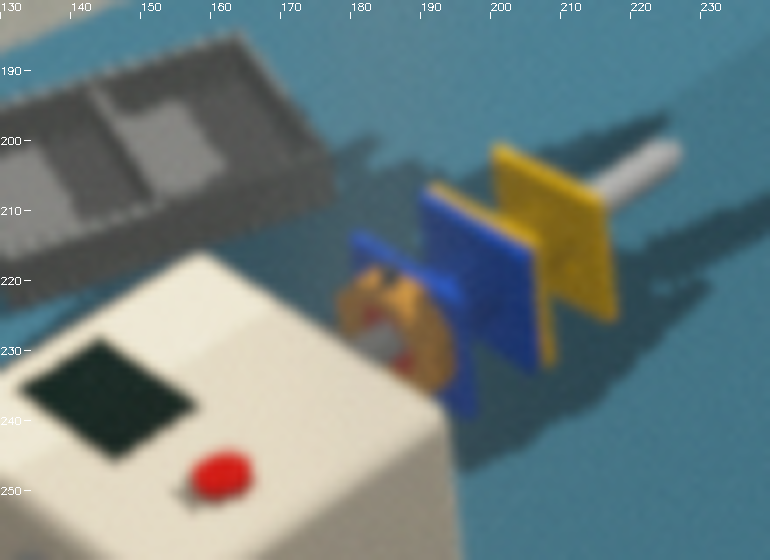

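>>> {"name": "drive_tool", "arguments": {
  "moves": [
    {"claw": -0.4,"dx": 1,"dy": 0.25,"dz": 0.1,"yaw": 0.2},
    {"claw": -0.4,"dx": 1,"dy": 0.2,"dz": 0.1,"yaw": 0},
    {"claw": -0.4,"dx": 1,"dy": 0.2,"dz": 0.1,"yaw": 0},
    {"claw": -0.4,"dx": 1,"dy": 0.2,"dz": 0.1,"yaw": 0},
    {"claw": -0.4,"dx": 0.9,"dy": 0.2,"dz": 0.1,"yaw": 0}
  ]
}}

```text
time_s: 26.0
ee_pos: [499.8, 294.7, 111.7]
ee_rot: [178.0, 0.3, 104.7]
force: [-0.1, -0.2, 0.1]
gripper_width: 63.8
```

>>> {"name": "drive_tool", "arguments": {
  "moves": [
    {"claw": -0.4,"dx": 0.6,"dy": 0.15,"dz": 0,"yaw": 0},
    {"claw": -0.4,"dx": 0.2,"dy": 0.05,"dz": 0,"yaw": 0},
    {"claw": -0.4,"dx": 0,"dy": 0,"dz": 0,"yaw": 0}
  ]
}}

```text
time_s: 26.38
ee_pos: [499.4, 313.4, 111.4]
ee_rot: [178.0, 0.3, 104.8]
force: [-0.3, -0.3, -1.5]
gripper_width: 63.9
```

```bash
python3 plan.py 503 325 115 104.4; python3 a5.py cap 505.8 313.5 14.4 w12
```

```text
t 26.38 at [499.4, 313.4, 111.4] rot [178.0, 0.3, 104.8] F [-0.3, -0.3, -1.5] w 63.9
[0.51, 0.32, -0.18] 0.05
end [503.0, 324.9, 115.0] 104.4
(array([515.37867841, 272.66810164,  14.68535957]), np.float64(1.3757021961476557))
```

View pics/w12.png

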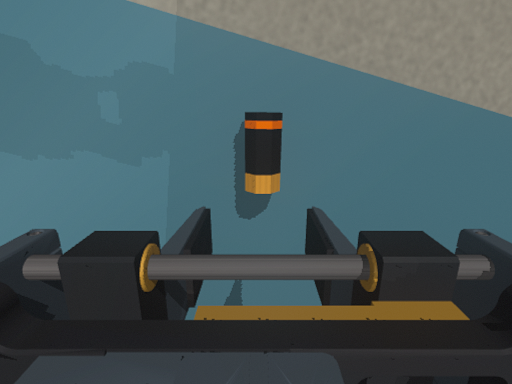

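Run:
```python
import fit
from fit import *
W=dict(np.load("wrist5.npz"))
om=fit.mask
def mk(f,k):
    m=om(f,k); m[205:]=0; m[:, :243]=0; m[:105]=0; m[:,290:]=0
    b=m.astype(np.uint8); cv2.imwrite("pics/m.png",b*255); return m
fit.mask=mk
c=at_z(W,263,150,20);print(c)
# enlarge window by using center
def fit2(m,x0,z,yaw0):
    cost=lambda p:np.abs(sil(W,CAP,p[0],p[1],z,p[2]/50)-m).sum()/m.sum()
    p0=np.array([x0[0],x0[1],yaw0*50])
    r=minimize(cost,p0,method="Nelder-Mead",options=dict(initial_simplex=p0+np.array([[0,0,0],[12,0,0],[0,12,0],[0,0,8]]),xatol=.03,fatol=1e-4));return r
m=mk(W,"cap")
r=fit2(m,[506,313],17,.25);print(r.x[:2],np.degrees(r.x[2]/50),r.fun)
```

```text
Traceback (most recent call last):
AttributeError: 'function' object has no attribute 'mask'
```

```bash
cat > c.py <<'E'
from fit import *
W=dict(np.load("wrist5.npz"))
m=mask(W,"cap"); m[205:]=0; m[:, :243]=0; m[:105]=0; m[:,290:]=0
b=m.astype(np.uint8)
n,l,st,_=cv2.connectedComponentsWithStats(b); k=1+np.argmax(st[1:,4]); print(st[k]); m=(l==k).astype(float)
cost=lambda p:np.abs(sil(W,CAP,p[0],p[1],17,p[2]/50)-m).sum()/m.sum()
p0=np.array([506,313,.25*50])
r=minimize(cost,p0,method="Nelder-Mead",options=dict(initial_simplex=p0+np.array([[0,0,0],[12,0,0],[0,12,0],[0,0,8]]),xatol=.03,fatol=1e-4))
print(r.x[:2],np.degrees(r.x[2]/50),r.fun)
E
python3 c.py
```

```text
[ 245  113   37   81 2823]
[503.6655888  316.96742252] 14.072660864584813 0.03253665617858904
```

```bash
python3 plan.py 494.9 351.9 60 104.1
```

```text
t 26.43 at [499.4, 313.2, 111.4] rot [178.0, 0.3, 104.8] F [0.6, -1.2, 0.2] w 63.9
[0.75, 0.11, 1.0] 0.08
[0.75, 0.1, 1.0] 0.0
[0.43, 0.05, 0.57] 0.0
end [494.8, 351.9, 60.0] 104.1
```

>>> {"name": "drive_tool", "arguments": {
  "moves": [
    {"claw": -0.4,"dx": 0.8,"dy": 0.05,"dz": 0.8,"yaw": 0.08},
    {"claw": -0.4,"dx": 0.8,"dy": 0.05,"dz": 0.8,"yaw": 0},
    {"claw": -0.4,"dx": 0.3,"dy": 0,"dz": 0.6,"yaw": 0},
    {"claw": -0.4,"dx": 0.05,"dy": 0,"dz": 0.3,"yaw": 0},
    {"claw": -0.4,"dx": 0,"dy": 0,"dz": 0,"yaw": 0}
  ]
}}

```text
time_s: 27.05
ee_pos: [493.9, 351.0, 59.5]
ee_rot: [178.0, 0.3, 104.0]
force: [0.2, -0.5, 0.7]
gripper_width: 63.7
```

```bash
python3 plan.py 494.9 351.9 3 104.1
```

```text
t 27.05 at [493.9, 351.0, 59.5] rot [178.0, 0.3, 104.0] F [0.2, -0.5, 0.7] w 63.7
[0.01, 0.02, 1.0] -0.01
[0.01, 0.02, 1.0] 0.0
[0.01, 0.02, 0.83] 0.0
end [494.9, 351.9, 2.9] 104.1
```

>>> {"name": "drive_tool", "arguments": {
  "moves": [
    {"claw": -0.4,"dx": 0.02,"dy": -0.03,"dz": 0.9,"yaw": 0},
    {"claw": -0.4,"dx": 0,"dy": -0.02,"dz": 0.9,"yaw": 0},
    {"claw": -0.4,"dx": 0,"dy": 0,"dz": 0.5,"yaw": 0},
    {"claw": -0.4,"dx": 0,"dy": 0,"dz": 0.2,"yaw": 0},
    {"claw": -0.4,"dx": 0,"dy": 0,"dz": 0,"yaw": 0}
  ]
}}

```text
time_s: 27.68
ee_pos: [496.9, 351.1, 10.8]
ee_rot: [177.7, 0.3, 104.0]
force: [1.1, -0.7, 0.1]
gripper_width: 64.0
```

```bash
python3 plan.py 494.9 351.9 3 104.1
```

```text
t 27.68 at [496.9, 351.1, 10.8] rot [177.7, 0.3, 104.0] F [1.1, -0.7, 0.1] w 64.0
[0.06, -0.09, 0.39] -0.02
end [494.9, 351.9, 3.0] 104.1
```

>>> {"name": "drive_tool", "arguments": {
  "moves": [
    {"claw": -0.4,"dx": 0.03,"dy": -0.1,"dz": 0.33,"yaw": 0},
    {"claw": 1,"dx": 0,"dy": 0,"dz": 0,"yaw": 0},
    {"claw": 1,"dx": 0,"dy": 0,"dz": 0,"yaw": 0},
    {"claw": 1,"dx": 0,"dy": 0,"dz": 0,"yaw": 0},
    {"claw": 1,"dx": 0,"dy": 0,"dz": 0,"yaw": 0}
  ],
  "grip_force": 15
}}

```text
time_s: 28.3
ee_pos: [495.8, 351.9, 5.2]
ee_rot: [177.6, 0.2, 104.0]
force: [0.2, 0.1, 0.4]
gripper_width: 33.7
```

```bash
python3 plan.py 494.9 351.9 3 104.1
```

```text
t 28.3 at [495.8, 351.9, 5.2] rot [177.6, 0.2, 104.0] F [0.2, 0.1, 0.4] w 33.7
[0.01, -0.05, 0.11] -0.02
end [494.8, 351.9, 3.0] 104.1
```

>>> {"name": "drive_tool", "arguments": {
  "moves": [
    {"claw": 1,"dx": 0,"dy": 0,"dz": -0.5,"yaw": 0},
    {"claw": 1,"dx": 0,"dy": 0,"dz": -0.9,"yaw": 0},
    {"claw": 1,"dx": -0.5,"dy": 0,"dz": -0.9,"yaw": 0.1},
    {"claw": 1,"dx": -0.9,"dy": 0,"dz": -0.6,"yaw": 0.2}
  ]
}}

```text
time_s: 28.8
ee_pos: [499.3, 323.3, 65.6]
ee_rot: [177.7, 0.1, 101.3]
force: [1.1, -0.1, -1.3]
gripper_width: 33.6
```

```bash
python3 plan.py 545.8 28 73.2 96.9
```

```text
t 28.8 at [499.3, 323.3, 65.6] rot [177.7, 0.1, 101.3] F [1.1, -0.1, -1.3] w 33.6
[-1.0, -0.04, -0.03] 0.52
[-1.0, 0.04, -0.03] -0.0
[-1.0, 0.04, -0.02] -0.0
[-1.0, 0.04, -0.03] -0.0
[-1.0, 0.04, -0.02] -0.0
[-1.0, 0.03, -0.03] -0.0
[-1.0, 0.04, -0.02] -0.0
[-1.0, 0.03, -0.03] -0.0
[-1.0, 0.04, -0.02] -0.0
[-1.0, 0.03, -0.03] -0.0
[-1.0, 0.04, -0.02] -0.0
[-1.0, 0.03, -0.03] -0.0
[-1.0, 0.04, -0.02] -0.0
[-1.0, 0.03, -0.03] -0.0
[-0.94, 0.03, -0.02] -0.0
end [545.7, 27.9, 73.2] 96.9
```

>>> {"name": "drive_tool", "arguments": {
  "moves": [
    {"claw": 1,"dx": -1,"dy": 0,"dz": 0,"yaw": 0.3},
    {"claw": 1,"dx": -1,"dy": 0.04,"dz": 0,"yaw": 0.1},
    {"claw": 1,"dx": -1,"dy": 0.04,"dz": 0,"yaw": 0},
    {"claw": 1,"dx": -1,"dy": 0.04,"dz": 0,"yaw": 0},
    {"claw": 1,"dx": -1,"dy": 0.04,"dz": 0,"yaw": 0}
  ]
}}

```text
time_s: 29.42
ee_pos: [517.7, 215.4, 65.4]
ee_rot: [177.8, 0.1, 97.5]
force: [-0.0, 0.5, -1.0]
gripper_width: 34.0
```

>>> {"name": "drive_tool", "arguments": {
  "moves": [
    {"claw": 1,"dx": -1,"dy": 0.04,"dz": 0,"yaw": 0},
    {"claw": 1,"dx": -1,"dy": 0.04,"dz": 0,"yaw": 0},
    {"claw": 1,"dx": -1,"dy": 0.04,"dz": 0,"yaw": 0},
    {"claw": 1,"dx": -1,"dy": 0.04,"dz": 0,"yaw": 0}
  ]
}}

```text
time_s: 29.92
ee_pos: [529.9, 128.8, 63.2]
ee_rot: [178.1, 0.1, 97.3]
force: [0.7, -0.0, -1.5]
gripper_width: 34.1
```

```bash
python3 plan.py 545.8 28 73.2 96.9
```

```text
t 29.93 at [529.9, 128.8, 63.2] rot [178.1, 0.1, 97.3] F [0.7, -0.0, -1.5] w 34.1
[-1.0, 0.03, -0.1] 0.05
[-1.0, 0.04, -0.1] 0.0
[-1.0, 0.03, -0.1] 0.0
[-1.0, 0.04, -0.1] 0.0
[-1.0, 0.03, -0.09] 0.0
[-0.1, 0.01, -0.01] 0.0
end [545.9, 28.0, 73.2] 96.9
```

>>> {"name": "drive_tool", "arguments": {
  "moves": [
    {"claw": 1,"dx": -1,"dy": 0.04,"dz": -0.15,"yaw": 0.05},
    {"claw": 1,"dx": -1,"dy": 0.04,"dz": -0.15,"yaw": 0},
    {"claw": 1,"dx": -0.8,"dy": 0.03,"dz": -0.15,"yaw": 0},
    {"claw": 1,"dx": -0.4,"dy": 0,"dz": -0.1,"yaw": 0},
    {"claw": 1,"dx": 0,"dy": 0,"dz": 0,"yaw": 0}
  ]
}}

```text
time_s: 30.55
ee_pos: [537.8, 58.0, 72.5]
ee_rot: [178.4, 0.1, 96.6]
force: [0.9, 0.5, -1.2]
gripper_width: 33.9
```

```bash
python3 rod.py
```

```text
t 30.55 lat 540.9 along -7.1 z 72.5 yaw 96.6 rp 178.4 0.1 | Flat 1.0 Falong 0.4 Fz -1.2 w 33.9
```

>>> {"name": "drive_tool", "arguments": {
  "moves": [
    {"claw": 1,"dx": -0.6,"dy": 0.15,"dz": -0.02,"yaw": -0.03},
    {"claw": 1,"dx": -0.7,"dy": 0.07,"dz": -0.02,"yaw": 0},
    {"claw": 1,"dx": -0.6,"dy": 0,"dz": 0,"yaw": 0},
    {"claw": 1,"dx": -0.2,"dy": 0,"dz": 0,"yaw": 0},
    {"claw": 1,"dx": 0,"dy": 0,"dz": 0,"yaw": 0}
  ]
}}

```text
time_s: 31.18
ee_pos: [547.7, 14.7, 73.3]
ee_rot: [178.4, 0.1, 97.0]
force: [0.7, 0.3, -1.7]
gripper_width: 34.0
```

```bash
python3 rod.py
python3 - <<'E'
from h import *
f=grab_frame("scene"); np.savez("scene13.npz",**f); crop(f,160,130,130,110,6,"s13.png")
E
```

```text
t 31.18 lat 545.5 along -51.2 z 73.3 yaw 97.0 rp 178.4 0.1 | Flat 0.7 Falong 0.2 Fz -1.7 w 34.0
```

View pics/s13.png

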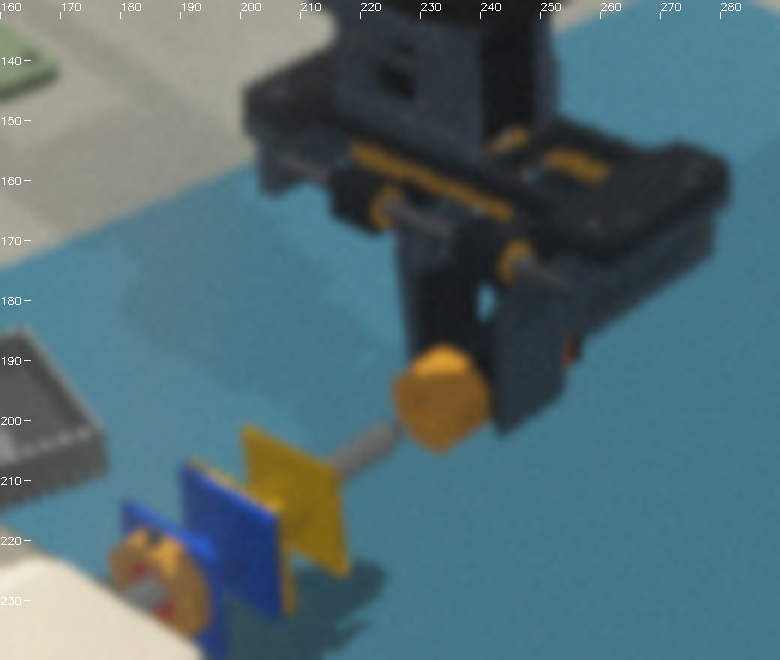

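>>> {"name": "drive_tool", "arguments": {
  "moves": [
    {"claw": 1,"dx": -0.3,"dy": -0.03,"dz": 0,"yaw": 0.01},
    {"claw": 1,"dx": -0.3,"dy": 0,"dz": 0,"yaw": 0},
    {"claw": 1,"dx": -0.2,"dy": 0,"dz": 0,"yaw": 0}
  ]
}}

```text
time_s: 31.6
ee_pos: [548.9, -1.3, 73.3]
ee_rot: [178.4, 0.1, 97.0]
force: [-0.3, -0.0, -0.6]
gripper_width: 33.9
```

```bash
python3 rod.py
```

```text
t 31.60 lat 544.8 along -67.3 z 73.3 yaw 97.0 rp 178.4 0.1 | Flat -0.3 Falong -0.0 Fz -0.6 w 33.9
```

>>> {"name": "drive_tool", "arguments": {
  "moves": [
    {"claw": 1,"dx": -0.2,"dy": 0,"dz": 0,"yaw": 0},
    {"claw": 1,"dx": -0.2,"dy": 0,"dz": 0,"yaw": 0},
    {"claw": 1,"dx": -0.2,"dy": 0,"dz": 0,"yaw": 0}
  ]
}}

```text
time_s: 31.98
ee_pos: [550.5, -14.1, 73.4]
ee_rot: [178.4, 0.1, 97.0]
force: [0.1, 0.0, -0.7]
gripper_width: 33.6
```

```bash
python3 rod.py
```

```text
t 31.98 lat 544.8 along -80.1 z 73.4 yaw 97.0 rp 178.4 0.1 | Flat 0.1 Falong -0.0 Fz -0.7 w 33.6
```

>>> {"name": "drive_tool", "arguments": {
  "moves": [
    {"claw": 1,"dx": -0.25,"dy": 0,"dz": 0,"yaw": 0},
    {"claw": 1,"dx": -0.25,"dy": 0,"dz": 0,"yaw": 0},
    {"claw": 1,"dx": -0.25,"dy": 0,"dz": 0,"yaw": 0},
    {"claw": 1,"dx": -0.2,"dy": 0,"dz": 0,"yaw": 0}
  ]
}}

```text
time_s: 32.48
ee_pos: [553.0, -34.4, 73.4]
ee_rot: [178.4, 0.1, 97.0]
force: [-0.1, -0.2, -1.6]
gripper_width: 33.7
```

```bash
python3 rod.py
```

```text
t 32.48 lat 544.8 along -100.5 z 73.4 yaw 97.0 rp 178.4 0.1 | Flat -0.1 Falong -0.2 Fz -1.6 w 33.7
```

>>> {"name": "drive_tool", "arguments": {
  "moves": [
    {"claw": 1,"dx": -0.15,"dy": 0,"dz": 0,"yaw": 0},
    {"claw": 1,"dx": -0.15,"dy": 0,"dz": 0,"yaw": 0},
    {"claw": 1,"dx": -0.08,"dy": 0,"dz": 0,"yaw": 0}
  ]
}}

```text
time_s: 32.85
ee_pos: [554.0, -42.6, 73.4]
ee_rot: [178.4, 0.1, 96.9]
force: [-0.4, -0.7, -1.2]
gripper_width: 33.9
```

```bash
python3 rod.py
python3 - <<'E'
from h import *
f=grab_frame("scene"); np.savez("scene14.npz",**f); crop(f,160,150,110,80,7,"s14.png")
E
```

```text
t 32.85 lat 544.9 along -108.8 z 73.4 yaw 96.9 rp 178.4 0.1 | Flat -0.5 Falong -0.7 Fz -1.2 w 33.9
```

View pics/s14.png

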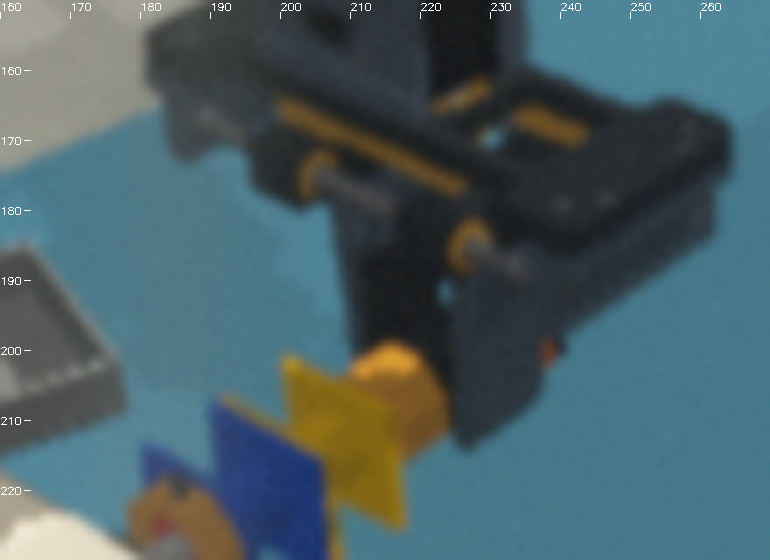

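Close; feel on.

>>> {"name": "drive_tool", "arguments": {
  "moves": [
    {"claw": 1,"dx": -0.08,"dy": 0,"dz": 0,"yaw": 0},
    {"claw": 1,"dx": -0.08,"dy": 0,"dz": 0,"yaw": 0},
    {"claw": 1,"dx": -0.06,"dy": 0,"dz": 0,"yaw": 0}
  ]
}}

```text
time_s: 33.28
ee_pos: [554.5, -47.1, 73.3]
ee_rot: [178.4, 0.1, 97.0]
force: [-0.7, -0.7, -1.0]
gripper_width: 34.0
```

>>> {"name": "drive_tool", "arguments": {
  "moves": [
    {"claw": 1,"dx": -0.06,"dy": 0,"dz": 0,"yaw": 0},
    {"claw": 1,"dx": -0.05,"dy": 0,"dz": 0,"yaw": 0}
  ]
}}

```text
time_s: 33.52
ee_pos: [554.8, -49.4, 73.4]
ee_rot: [178.4, 0.1, 97.0]
force: [0.6, -0.0, -0.6]
gripper_width: 34.0
```

```bash
python3 rod.py
```

```text
t 33.52 lat 544.8 along -115.7 z 73.4 yaw 97.0 rp 178.4 0.1 | Flat 0.6 Falong -0.1 Fz -0.6 w 34.0
```

>>> {"name": "drive_tool", "arguments": {
  "moves": [
    {"claw": 1,"dx": -0.05,"dy": 0,"dz": 0,"yaw": 0},
    {"claw": 1,"dx": -0.05,"dy": 0,"dz": 0,"yaw": 0}
  ]
}}

```text
time_s: 33.78
ee_pos: [555.0, -51.5, 73.4]
ee_rot: [178.4, 0.1, 97.0]
force: [-0.5, -0.4, -0.7]
gripper_width: 34.1
```

```bash
python3 rod.py
```

```text
t 33.77 lat 544.8 along -117.9 z 73.4 yaw 97.0 rp 178.4 0.1 | Flat -0.6 Falong -0.4 Fz -0.7 w 34.1
```

>>> {"name": "drive_tool", "arguments": {
  "moves": [
    {"claw": 1,"dx": -0.05,"dy": 0,"dz": 0,"yaw": 0},
    {"claw": 1,"dx": -0.05,"dy": 0,"dz": 0,"yaw": 0}
  ]
}}

```text
time_s: 34.02
ee_pos: [555.1, -52.0, 73.4]
ee_rot: [178.4, -0.1, 96.9]
force: [-0.8, 5.7, 0.5]
gripper_width: 34.0
```

```bash
python3 rod.py
```

```text
t 34.02 lat 544.8 along -118.3 z 73.4 yaw 96.9 rp 178.4 -0.1 | Flat -0.1 Falong 5.8 Fz 0.5 w 34.0
```

>>> {"name": "drive_tool", "arguments": {
  "moves": [
    {"claw": 1,"dx": -0.06,"dy": 0,"dz": 0,"yaw": 0},
    {"claw": 1,"dx": -0.06,"dy": 0,"dz": 0,"yaw": 0},
    {"claw": -0.3,"dx": 0,"dy": 0,"dz": 0,"yaw": 0},
    {"claw": -0.3,"dx": 0,"dy": 0,"dz": 0,"yaw": 0},
    {"claw": -0.3,"dx": 0,"dy": 0,"dz": 0,"yaw": 0}
  ]
}}

```text
time_s: 34.65
ee_pos: [555.6, -52.8, 73.9]
ee_rot: [178.4, -0.2, 96.9]
force: [0.2, -0.3, 1.0]
gripper_width: 58.6
```

>>> {"name": "drive_tool", "arguments": {
  "moves": [
    {"claw": -0.3,"dx": 0,"dy": 0,"dz": -0.6,"yaw": 0},
    {"claw": -0.3,"dx": 0,"dy": 0,"dz": -0.9,"yaw": 0},
    {"claw": -0.3,"dx": 0,"dy": 0,"dz": -0.9,"yaw": 0},
    {"claw": -0.3,"dx": 0.8,"dy": -0.5,"dz": -0.5,"yaw": 0},
    {"claw": -0.3,"dx": 1,"dy": -0.8,"dz": -0.3,"yaw": 0}
  ]
}}

```text
time_s: 35.28
ee_pos: [523.0, -20.2, 141.1]
ee_rot: [178.3, -0.2, 96.7]
force: [-0.5, 0.2, 0.1]
gripper_width: 59.4
```

>>> {"name": "drive_tool", "arguments": {
  "moves": [
    {"claw": -0.3,"dx": 1,"dy": -0.8,"dz": -0.2,"yaw": 0},
    {"claw": -0.3,"dx": 1,"dy": -0.8,"dz": -0.2,"yaw": 0},
    {"claw": -0.3,"dx": 1,"dy": -0.8,"dz": 0,"yaw": 0},
    {"claw": -0.3,"dx": 1,"dy": -0.8,"dz": 0,"yaw": 0},
    {"claw": -0.3,"dx": 1,"dy": -0.8,"dz": 0,"yaw": 0}
  ]
}}

```text
time_s: 35.9
ee_pos: [419.3, 77.1, 146.7]
ee_rot: [178.6, -0.3, 96.9]
force: [-0.2, 0.3, 0.1]
gripper_width: 59.2
```

>>> {"name": "drive_tool", "arguments": {
  "moves": [
    {"claw": -0.3,"dx": 1,"dy": -0.8,"dz": 0,"yaw": 0},
    {"claw": -0.3,"dx": 1,"dy": -0.8,"dz": 0,"yaw": 0},
    {"claw": -0.3,"dx": 0.6,"dy": -0.4,"dz": 0,"yaw": 0},
    {"claw": -0.3,"dx": 0,"dy": 0,"dz": 0,"yaw": 0}
  ]
}}

```text
time_s: 36.4
ee_pos: [362.4, 127.5, 144.6]
ee_rot: [178.9, -0.3, 97.3]
force: [0.1, 0.1, -0.1]
gripper_width: 59.4
```

```bash
python3 rod.py
python3 - <<'E'
from h import *
f=grab_frame("top"); np.savez("top15.npz",**f); crop(f,260,125,160,95,5,"t15.png"); cv2.imwrite("pics/t15f.png",f["color"])
f=grab_frame("scene"); np.savez("scene15.npz",**f); crop(f,150,160,110,80,7,"s15.png")
E
```

```text
t 36.40 lat 375.1 along 83.0 z 144.6 yaw 97.3 rp 178.9 -0.3 | Flat 0.1 Falong 0.0 Fz -0.1 w 59.4
```

View pics/t15.png

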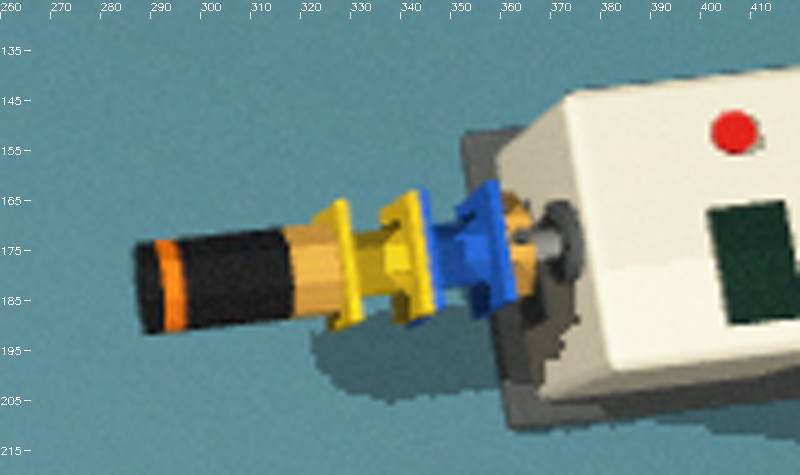

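View pics/s15.png

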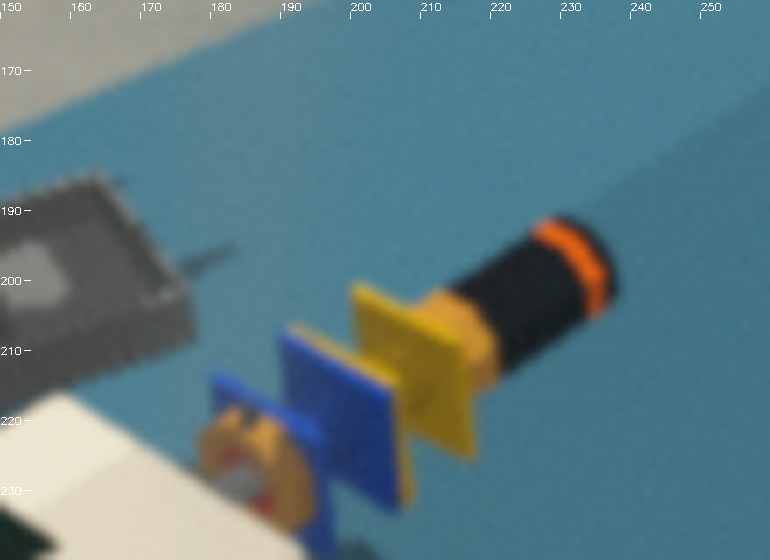

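View pics/t15f.png

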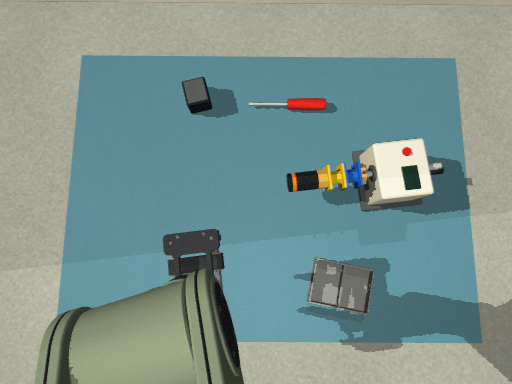

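```bash
python3 -c "
from workcell import job
print(job.job_done())"
```

```text
the job is handed in; nothing more can be done
None
```

I threaded the blue bobbin, then the yellow one, then the end cap onto the rod. Each went on until I felt its stop and was released there, and I handed the job in at about 36.5 s.

- **Forces:** each stop showed as a jump to about 4–6 N. No wrist reading passed about 6 N, though I only read the force at the end of each move call.
- **Positions:** the yellow bobbin and the cap each stopped within about 0.5 mm of where I had worked out from the part before it.
- **Final pictures:** the top and scene views show blue against the brass stop, yellow against blue and the cap mouth against yellow, with no visible gaps. The gripper is clear of everything, and by eye the transformer, screwdriver and tray look unmoved.
- **Not directly checked:** I had no reading of the feeler ring. That blue is fully home rests on the felt stop and the pictures.
- **Disagreements:** the scene and top cameras differed by about 3 mm on the rod tip. The tool also drifted up to about 3° in tilt during the long moves. Neither caused any felt contact while threading.

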